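# Sweep the used-up paint pans off the board into the scrap tray

### The job

With the wide flat brush, sweep all five used-up square pans off the near edge of the painting board into the white scrap tray standing against it; move the pans with the brush only, never with the fingers, and feel for the board and keep the stiff bristles light on it. Then lay the brush back on its wooden rest the way it lay, centred and flat across both rails, leaving the jar, the dish and everything else where they stand.

Things in the scene. Friction and masses are not known exactly. Their poses are not given: they have to be found in the camera images.
- brush: Wide flat brush, 215 mm long, 160 g, lying level and flat across its rest, bristles towards the robot. Own axes: x along it, from bristles to handle butt; y across its width; z square to its flat face (up as it lies). Origin: mid-thickness of the straight wooden handle, at the place to hold: 30 mm wide (y), 14 mm thick (z), straight from x = -20 to +52 mm, then a 38 mm round butt to +89 mm.
- brush_tip (a point): Where the middle of the blunt tips would be were the bristles straight: brush x = -126 mm, y = z = 0. Steel ferrule 92 x 14 mm from x = -48 to -78 mm, then stiff old bristles 90 mm wide, 12 mm thick, that have set bent at the ferrule's mouth by up to 0.2 rad (tips 10 mm) to either face: feel where they touch. Tilt the held brush 20 to 40 degrees, tips down, to sweep with the hand clear.
- rest: Fixed wooden brush rest, left or right of the board. Origin: underside of its 170 x 150 x 10 mm base; z up, x from bristle end to handle end. Two rails 12 mm thick along y at x = -63 mm (under ferrule) and +55 mm (under handle), tops at 35 mm; end blocks 14 mm higher, 126 mm apart. The brush lying on it has its origin 42 mm above the rest's, its axes along the rest's.
- board: Fixed plywood painting board with a taped-down sheet, 260 mm (x) by 420 mm (y), its flat top 34 mm above its origin, no rim. Origin: centre of its underside, on the table; -x is its near edge (towards the robot, at x = -130 mm), y along that edge.
- tray: Fixed white enamelled scrap tray with a dark rim, open at the top: 100 mm (x) by 220 mm (y), 28 mm high, walls and floor 3 mm; its rim is 6 mm below the board's top. It stands 1.5 mm off the board's near edge (board on its +x side), somewhere along that edge, axes along the board's. Origin: centre of its underside.
- pan1: A used-up watercolour pan (one of five): a square white plastic block 30 x 30 mm, 11 mm high, about 16 g, its shallow well scraped nearly empty, lying flat and loose on the board. Origin: centre of its underside; z up, x and y along its sides. The five pans are alike.
- pan2: A used-up watercolour pan (one of five): a square white plastic block 30 x 30 mm, 11 mm high, about 16 g, its shallow well scraped nearly empty, lying flat and loose on the board. Origin: centre of its underside; z up, x and y along its sides. The five pans are alike.
- pan3: A used-up watercolour pan (one of five): a square white plastic block 30 x 30 mm, 11 mm high, about 16 g, its shallow well scraped nearly empty, lying flat and loose on the board. Origin: centre of its underside; z up, x and y along its sides. The five pans are alike.
- pan4: A used-up watercolour pan (one of five): a square white plastic block 30 x 30 mm, 11 mm high, about 16 g, its shallow well scraped nearly empty, lying flat and loose on the board. Origin: centre of its underside; z up, x and y along its sides. The five pans are alike.
- pan5: A used-up watercolour pan (one of five): a square white plastic block 30 x 30 mm, 11 mm high, about 16 g, its shallow well scraped nearly empty, lying flat and loose on the board. Origin: centre of its underside; z up, x and y along its sides. The five pans are alike.
- jar: Bystander: squat glass jar with a steel lid, 56 mm across, 40 mm high, standing on the board near one of its far corners. Origin: centre of its underside.
- dish: Bystander: small white ceramic bowl, 64 mm across the rim, 20 mm high, standing on the board near the other far corner. Origin: centre of its underside.
- tube1: Bystander: paint tube lying on the table to the robot's left, 95 x 32 mm, 16 mm high. Origin: centre of its underside.
- eraser: Bystander: white eraser 55 x 24 x 14 mm on the table to the robot's right. Origin: centre of its underside.
- ink: Bystander: square ink bottle 46 x 46 mm, 60 mm high with its cap, on the table to the robot's right. Origin: centre of its underside.
- paintbox: Fixed bystander: open black paint box with two rows of filled pans, 235 x 105 mm, 22 mm high, on the other side of the board from the rest. Its pans do not come out. Origin: centre of its underside.
There are look-alikes about, which are no part of the job. Leave any pink look-alike of the tray alone.

How it is judged:
On the way, in this order (a step that is already met when the one before it is completed fails the run):
1. the brush is lifted clear of its rest (height (world z) of brush above 0.085 m), for 0.1 s.
2. all five pans lie in the scrap tray (x of pan1 in the frame of tray between -0.047 and 0.047 m and y of pan1 in the frame of tray between -0.107 and 0.107 m and z of each of pan1, pan2, pan3, pan4, pan5 in the frame of tray below 0.036 m and x of pan2 in the frame of tray between -0.047 and 0.047 m and y of pan2 in the frame of tray between -0.107 and 0.107 m and x of pan3 in the frame of tray between -0.047 and 0.047 m and y of pan3 in the frame of tray between -0.107 and 0.107 m and x of pan4 in the frame of tray between -0.047 and 0.047 m and y of pan4 in the frame of tray between -0.107 and 0.107 m and x of pan5 in the frame of tray between -0.047 and 0.047 m and y of pan5 in the frame of tray between -0.107 and 0.107 m), for 0.2 s.
At the end, for the whole second after the job is handed in: All five pans lie at rest inside the tray's walls, origins below 36 mm over its origin; the brush lies still on both rails of its rest, flat within 0.12 rad, within 25 mm of centred each way and 0.3 rad of the rest's x axis, its origin 36 to 48 mm above the rest's (all of step 2 and x of brush in the frame of rest between -0.025 and 0.025 m and y of brush in the frame of rest between -0.025 and 0.025 m and z of brush in the frame of rest between 0.036 and 0.048 m and angle between the x axis of brush and the x axis of rest, either way round below 0.3 rad and angle between brush's own z axis and vertical below 0.12 rad and linear speed of each of brush, pan1, pan2, pan3, pan4, pan5 below 0.02 m/s); the robot touches nothing.
It fails at once if a finger or the arm touches a pan (contact force between any of the fingers, the arm and pan1 above 0.3 N or contact force between any of the fingers, the arm and pan2 above 0.3 N or contact force between any of the fingers, the arm and pan3 above 0.3 N or contact force between any of the fingers, the arm and pan4 above 0.3 N or contact force between any of the fingers, the arm and pan5 above 0.3 N).
It fails at once if the brush is pressed on the board with more than 15 N (contact force between brush and board above 15 N).
It fails at once if a bystander is pushed more than 20 mm from its place (distance of any of jar, dish, tube1, eraser, ink from where it was at the start of the episode above 0.02 m).
It fails at once if the jar or the ink bottle is tipped by more than 0.4 rad (angle between any of jar, ink's own z axis and vertical above 0.4 rad).
It also fails if it takes over 70 s, if anything falls off the work surface, if the arm or the gripper's body presses on something with over 40 N, if the wrist force passes 120 N, or if a joint passes its speed limit or range.

### The arm

A 7-joint arm with a two-finger parallel gripper is mounted at the origin on the work surface. World frame = base frame: x ahead of the robot, y to its left, z up, the work surface at z = 0. Lengths are in m, angles in rad, forces in N, time in s.
With the tool pointing down it reaches from about 0.425 to 0.875 m from the base axis. Payload 8.4 kg.
Tool frame: the origin (TCP) lies between the finger pads; the fingertips stand 17 mm ahead of it and the grasp point (between the pads) lies 2 mm behind it; z points along the fingers, y is the direction in which the jaws open and shut (so a half turn about z gives the same grasp; the last joint's range is limited). The gripper opens to 85 mm and grips with 20 to 120 N. Pads are 22 mm wide; open, the fingers measure 114 mm over their backs; the gripper's body (76 mm by 85 mm) begins 54 mm behind the grasp point. The pads swing forward as they close: fully open they stand 13 mm farther back than shut.
Start: joints at [-1.318, 0.333, 0.04, 1.465, -0.013, 1.343, -0.059], TCP at [0.224, 0.61, 0.248] pointing down, gripper open.
Joint ranges: [-2.58, 2.58], [-0.38, 2.09], [-1.3, 1.39], [0.25, 2.4], [-1.5, 4.64], [0.08, 2.09], [-2.65, 2.65]. Speed limits (rad/s): [2.22, 2.22, 2.79, 2.79, 3.14, 3.14, 3.14].

### API

Orientations are given as a unit quaternion [x, y, z, w].
In Python, from plant import ctrl gives the robot as it stands. The module is installed in compiled form; this text tells all that it offers.
- The arm moves only by the tool send_rows, never from a script. Its argument "commands" is a list of rows, each an object with "grip": the closure, from -1 (fully open) to 1 (shut); "linear": the shift along the tool's x, y, z in units of 0.02 m (1.0 is 0.02 m), a list of three; "delta_rot": the turn, a rotation vector about the tool's x, y, z in units of 0.08 rad (1.0 is 0.08 rad), a list of three. In form: [{"grip": grip, "linear": [tx, ty, tz], "delta_rot": [wx, wy, wz]}, ...]. A call has 1 to 20 rows; each row shifts and turns the commanded pose from where the row before left it, along the tool's axes as they then stand; what a row does not reach is not made up. A row lasts 1/12 s, in which the tool goes at most 41.7 mm and 7.16 degrees, less where a joint would pass 70% of its speed; a pose out of reach is approached as far as the arm can. A call with a number of a shift or a turn outside -1 to 1 is refused whole. A call with a gripper value outside its range is refused whole. The fingers move at their own pace and stop on an object; "force" is the grip in N (left out, the last holds). Time passes only in rows, so rows that do not move let the fingers close. It gives the time, the measured TCP pose, the force and the opening at its end, in the units of the state.
- ctrl.get_obs(): the state, without advancing time (a new reading comes with each control period).
- ctrl.read_camera(name): name is "scene" or "top"; returns the picture (400x640x3 uint8, red, green, blue); there is no depth.
- ctrl.get_calibration(name): a dict with "fx", "fy", "cx", "cy" (pixels), "k1" (the pictures are not rectified: a ray, as slopes to the right and down, at radius r is drawn at 1 + k1 r^2 times it, then the intrinsics apply), "eye" and "attitude" of the camera in the world. Camera axes: x right, y down, z forward; pixel columns grow to the right and rows downward; lengths in m; the calibration is good to about 2 mm. A picture is of the moment at which its call begins. get_calibration takes no time and is no camera call.
- ctrl.sign_off(): hands the job in, once; it reports no verdict.
Trained networks look in the newest picture that a camera, given by its name, has taken for a name from the list of things; names that differ only in an ending like _2 or _b are one class to them, and where a whole thing is asked for, a point or a joint stands for the part that bears it (a point fixed in the world has none). Each returns a list of dicts, best first, with "p" (0 to 1); they miss things now and then, are a little off and sometimes report something else, mostly with a low value. They report only what shows in the picture. A call takes as long as a camera call. They do not tell look-alikes from the thing itself.
- ctrl.search_frame(query, camera): "xy" ([column, row] in pixels, amid what is visible of it).
The state is a dict: "time_s": time; "joint_positions": joint angles; "qd": joint speeds; "effort": joint torques, N m; "tool_pos": TCP position; "tcp_rot": TCP orientation; "force": force on the tool from outside, world axes, zero at the start; "wrist_torque": the same for the moment, N m; "opening": finger opening in m.
Only numpy, scipy, OpenCV 4.12 (cv2) and the standard library are available. Lean on these libraries where they do the work, as an engineer would, in place of code of your own. Each camera call takes 0.05 s, during which the arm holds its last target.

## Working session

There is one attempt and no reset: what is moved stays moved. The work goes in short steps, Python scripts to look and compute and a tool call to move; the robot and the scene stay as the last step left them, time stands still between calls to the robot, and variables do not carry over. Pictures are saved under pics/ and viewed, and the job is handed in when it is done.

Besides the shell and the picture viewer there is one more tool, called after "Call:" in YAML: its name, and indented under it one key for each argument. send_rows: Moves the arm, as the interface text tells. Its arguments: {"type":"object","properties":{"commands":{"type":"array"},"force":{"type":"number"}},"required":["commands"]}

```bash
mkdir -p pics; ls; python3 - <<'E'
from plant import ctrl
import cv2
print(ctrl.get_obs())
for n in("scene","top"):
    im=ctrl.read_camera(n); cv2.imwrite(f"pics/{n}0.png",im[:,:,::-1]); print(n,ctrl.get_calibration(n))
E
```

```text
pics
{'time_s': 0.0, 'joint_positions': array([-1.31817817,  0.33392643,  0.03985257,  1.46625934, -0.01340382,
        1.34329113, -0.05852926]), 'qd': array([ 3.51206388e-04, -2.37142392e-04,  1.04657589e-03, -4.05178707e-04,
       -1.95798250e-03, -1.65656186e-03, -1.03962018e-06]), 'effort': array([-3.68638721e-04, -6.58552694e+01,  1.36522885e+00, -4.05572033e+01,
        1.67830550e-02,  1.25206861e-02,  4.18532238e-06]), 'tool_pos': array([0.22385956, 0.6097867 , 0.24741674]), 'tcp_rot': array([ 1.75016557e-01,  9.84565158e-01, -8.03979089e-04, -9.21502872e-05]), 'force': array([-0.25898054,  0.86288117, -0.48026696]), 'wrist_torque': array([-0.0134844 ,  0.00783302,  0.05242616]), 'opening': 0.08545490947454332}
scene {'fx': 382.4529990697974, 'fy': 382.4529990697974, 'cx': 318.346217371049, 'cy': 192.21055805132505, 'k1': 0.004918927569987279, 'eye': array([1.1707622 , 0.63715404, 0.86809652]), 'attitude': array([ 0.39304471,  0.82932897, -0.36269657, -0.16180395])}
top {'fx': 476.8031312681777, 'fy': 476.8031312681777, 'cx': 318.8451492604296, 'cy': 210.60114427452248, 'k1': -0.12499065041082105, 'eye': array([0.31811296, 0.04674886, 1.31832991]), 'attitude': array([-0.69311996,  0.71521788, -0.05242466,  0.0727994 ])}
```

View pics/top0.png

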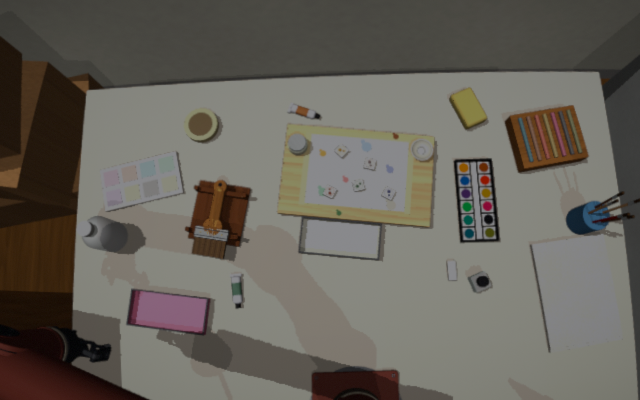

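View pics/scene0.png

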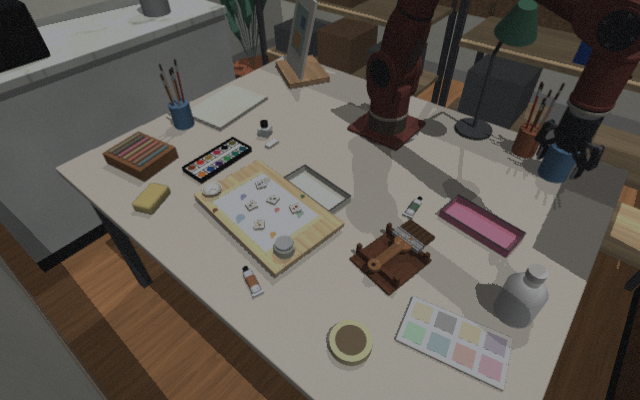

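The top view shows the board around (357,175), with five pans on it. The white tray is at (341,239) and the rest with the brush at (218,215). The jar is at (297,144) and the dish at (423,151). The pink look-alike tray is at (170,311).

```bash
cat > h.py <<'E'
import numpy as np, cv2
from plant import ctrl
from scipy.spatial.transform import Rotation as R
def cal(n):
    c=ctrl.get_calibration(n)
    K=np.array([[c['fx'],0,c['cx']],[0,c['fy'],c['cy']],[0,0,1]]);D=np.array([c['k1'],0,0,0.])
    return K,D,np.array(c['eye']),R.from_quat(c['attitude']).as_matrix()
def ray(n,uv):
    K,D,e,A=cal(n); p=cv2.undistortPoints(np.array([[uv]],float),K,D,None,None,None)[0,0]
    return e,A@np.array([p[0],p[1],1])
def at(n,uv,z):
    e,d=ray(n,uv); return e+d*(z-e[2])/d[2]
def proj(n,P):
    K,D,e,A=cal(n); rv=cv2.Rodrigues(A.T)[0]
    return cv2.projectPoints(np.array(P,float).reshape(-1,3),rv,-A.T@e,K,D)[0].reshape(-1,2)
def tri(u,v):
    e1,d1=ray("top",u);e2,d2=ray("scene",v)
    s=np.linalg.lstsq(np.c_[d1,-d2],e2-e1,rcond=None)[0]
    return (e1+s[0]*d1+e2+s[1]*d2)/2, np.linalg.norm(e1+s[0]*d1-e2-s[1]*d2)
E
python3 - <<'E'
from h import *
Z=dict(board=.034,tray=.028,pan1=.045,brush=.05,rest=.03,jar=.074,dish=.054,brush_tip=.045)
im={n:cv2.imread(f"pics/{n}0.png") for n in("top","scene")}
cs={}
for q in Z:
  for n in ("top","scene"):
    r=ctrl.search_frame(q,n)
    for o in r[:8]:
        print(q,n,np.round(o['xy'],1),round(o['p'],2),at(n,o['xy'],Z[q])[:2].round(3))
t=im["top"][110:280,160:470]; cv2.imwrite("pics/topz.png",cv2.resize(t,None,fx=2.58,fy=2.58,interpolation=cv2.INTER_CUBIC))
t=im["scene"][150:310,180:460]; cv2.imwrite("pics/scz.png",cv2.resize(t,None,fx=2.85,fy=2.85,interpolation=cv2.INTER_CUBIC))
E
```

```text
board top [358. 177.] 0.65 [ 0.64  -0.031]
board top [422.9 148.5] 0.62 [ 0.716 -0.216]
board scene [267.3 217.4] 0.84 [0.676 0.01 ]
tray top [339.1 239.2] 0.77 [0.469 0.028]
tray top [216.8 235.2] 0.37 [0.491 0.364]
tray scene [481.7 227.1] 0.91 [0.309 0.518]
tray scene [319.6 188.4] 0.68 [0.475 0.047]
pan1 top [389.4 192.8] 0.62 [ 0.59  -0.114]
pan1 top [331.6 196.8] 0.43 [0.584 0.044]
pan1 scene [272.2 198.1] 0.6 [ 0.615 -0.028]
pan1 scene [252.1 210.2] 0.48 [ 0.69  -0.038]
pan1 scene [258.4 184.5] 0.45 [ 0.598 -0.107]
pan1 scene [299.6 209.1] 0.4 [0.598 0.07 ]
brush top [214.5 229.5] 0.64 [0.504 0.366]
brush scene [401.3 241.1] 0.8 [0.518 0.372]
brush scene [262.2 129.3] 0.61 [ 0.374 -0.32 ]
brush scene [217.3 163.1] 0.45 [ 0.614 -0.293]
rest top [230.6 210.3] 0.72 [0.559 0.326]
rest scene [387.8 263.1] 0.61 [0.59  0.377]
jar top [295.6 144.5] 0.76 [0.727 0.138]
jar scene [284.  247.6] 0.94 [0.749 0.152]
dish top [424.8 151.2] 0.75 [ 0.702 -0.217]
dish scene [213.2 186.4] 0.59 [ 0.701 -0.205]
brush_tip top [215.2 234.9] 0.74 [0.489 0.365]
brush_tip top [297.2 144.7] 0.66 [0.736 0.135]
brush_tip top [336.9 237.5] 0.38 [0.472 0.034]
```

View pics/topz.png

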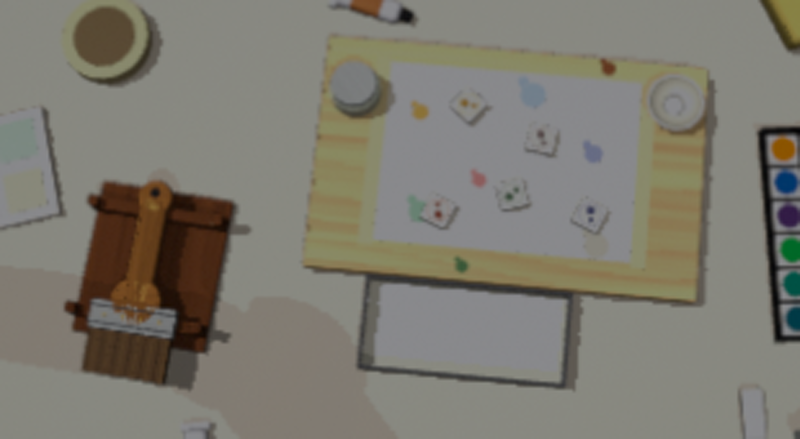

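View pics/scz.png

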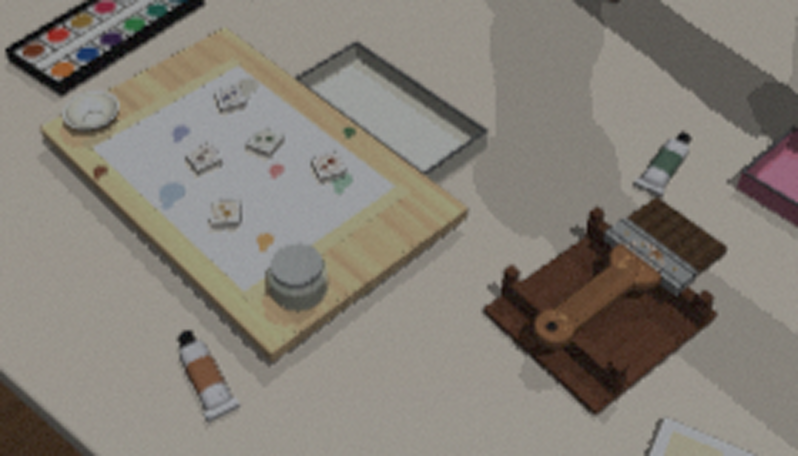

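The zooms show the board's far-left corner at about (330,36) zoomed, far-right at (708,67), and the tray rim corners at (365,275) to (567,385). The brush butt hole is at (154,192) and the ferrule at (92–176,300–337). Next I'll fit poses with the known models and check them with overlays.

```bash
cat > fit.py <<'E'
from h import *
from scipy.optimize import least_squares
tz=lambda X,Y:("top",(160+X/2.58,110+Y/2.58))
sz=lambda X,Y:("scene",(180+X/2.85,150+Y/2.85))
def P(p,pts,z0=0):
    c,s=np.cos(p[2]),np.sin(p[2]); a=np.array(pts,float)
    return np.c_[p[0]+c*a[:,0]-s*a[:,1],p[1]+s*a[:,0]+c*a[:,1],a[:,2]+z0]
def fit(obs,p0):
    pts=[o[1] for o in obs]
    def f(p):
        W=P(p,pts); return np.concatenate([proj(o[0][0],[w])[0]-o[0][1] for o,w in zip(obs,W)])
    r=least_squares(f,p0,loss='soft_l1'); return r.x,np.abs(r.fun.reshape(-1,2)).round(1).tolist()
E
python3 - <<'E'
from fit import *
b=[(tz(330,37),(.13,.21,.034)),(tz(708,67),(.13,-.21,.034)),(tz(304,262),(-.13,.21,.034)),(tz(697,297),(-.13,-.21,.034)),
(sz(272,350),(.13,.21,.034)),(sz(42,130),(.13,-.21,.034)),(sz(467,212),(-.13,.21,.034)),(sz(222,28),(-.13,-.21,.034))]
pb,r=fit(b,[.64,-.03,0.]);print("board",pb.round(4),r)
# tray rim: x -.05..+.05 ; near corners & far
t=[(tz(366,276),(.05,.11,.028)),(tz(578,292),(.05,-.11,.028)),(tz(360,367),(-.05,.11,.028)),(tz(568,386),(-.05,-.11,.028)),
(sz(487,132),(-.05,.11,.028)),(sz(357,43),(-.05,-.11,.028))]
pt,r=fit(t,[.47,.03,0.]);print("tray",pt.round(4),r)
rs=[(tz(234,202),(.085,-.075,.01)),(tz(208,352),(-.085,-.075,.01)),(tz(73,332),(-.085,.075,.01)),
(sz(485,310),(.085,-.075,.01)),(sz(597,412),(.085,.075,.01)),(sz(715,318),(-.085,.075,.01))]
pr,r=fit(rs,[.55,.35,0.]);print("rest",pr.round(4),r)
br=[(tz(92,300),(-.048,.046,.049)),(tz(176,310),(-.048,-.046,.049)),(tz(172,337),(-.078,-.046,.049)),(tz(88,328),(-.078,.046,.049)),(tz(154,190),(.075,0,.049)),
(sz(552,327),(.075,0,.049)),(sz(695,272),(-.078,.046,.049)),(sz(620,215),(-.078,-.046,.049))]
pr2,r=fit(br,[.55,.35,0.]);print("brush",pr2.round(4),r)
for nm,a in zip("12345",[(468,105),(542,138),(438,210),(512,194),(590,214)]):
    print("pan",nm,at(*tz(*a),.045).round(4)[:2], 'board frame',(R.from_euler('z',-pb[2]).as_matrix()@(at(*tz(*a),.045)-[pb[0],pb[1],0])).round(3)[:2])
np.savez("poses",board=pb,tray=pt,rest=pr,brush=pr2)
for n in("top","scene"):
    im=cv2.resize(cv2.imread(f"pics/{n}0.png"),None,fx=4,fy=4,interpolation=cv2.INTER_CUBIC)
    def poly(p,xx,yy,z,col):
        q=proj(n,P(p,[(xx[0],yy[0],z),(xx[1],yy[0],z),(xx[1],yy[1],z),(xx[0],yy[1],z)]))
        cv2.polylines(im,[np.int32(q*4+2)],True,col,1)
    poly(pb,(-.13,.13),(-.21,.21),.034,(0,0,255))
    poly(pt,(-.05,.05),(-.11,.11),.028,(255,0,0)); poly(pr,(-.085,.085),(-.075,.075),.01,(0,255,0))
    poly(pr,(-.069,-.057),(-.063,.063),.035,(0,255,0));poly(pr,(.049,.061),(-.063,.063),.035,(0,255,0))
    poly(pr2,(-.078,-.048),(-.046,.046),.049,(0,255,255)); poly(pr2,(-.02,.052),(-.015,.015),.049,(0,255,255)); poly(pr2,(-.126,-.078),(-.045,.045),.048,(0,255,255))
    if n=="top":
        cv2.imwrite("pics/ov_b.png",im[480:1080,1080:1800]);cv2.imwrite("pics/ov_r.png",im[680:1080,700:1100])
    else: cv2.imwrite("pics/ov_s.png",cv2.resize(im[600:1240,720:1860],None,fx=.7,fy=.7,interpolation=cv2.INTER_AREA))
E
```

```text
board [ 0.6501 -0.027  -0.1204] [[1.5, 0.9], [0.4, 0.7], [1.3, 1.4], [0.4, 1.0], [1.1, 0.1], [2.5, 1.9], [0.3, 3.0], [0.2, 1.5]]
tray [ 0.4725  0.0236 -0.1215] [[0.4, 0.6], [1.7, 0.1], [0.9, 0.3], [0.5, 0.2], [1.2, 2.1], [1.5, 1.9]]
rest [ 0.557   0.3646 -0.1701] [[1.3, 1.3], [1.3, 0.3], [0.8, 0.1], [1.7, 1.2], [0.1, 1.2], [0.0, 3.9]]
brush [ 0.556   0.3664 -0.149 ] [[0.2, 0.4], [0.1, 0.4], [0.2, 0.1], [0.4, 0.5], [1.0, 0.5], [0.6, 0.4], [0.1, 2.0], [0.2, 0.6]]
pan 1 [0.7138 0.0128] board frame [0.058 0.047]
pan 2 [ 0.6742 -0.0649] board frame [ 0.028 -0.035]
pan 3 [0.5992 0.0489] board frame [-0.06   0.069]
pan 4 [ 0.6138 -0.0301] board frame [-0.036 -0.007]
pan 5 [ 0.5893 -0.1116] board frame [-0.05  -0.091]
```

View pics/ov_b.png

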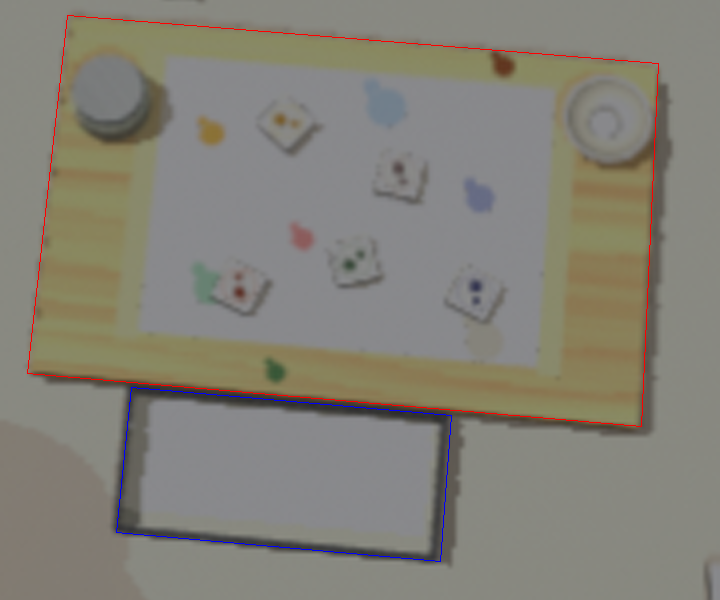

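View pics/ov_r.png

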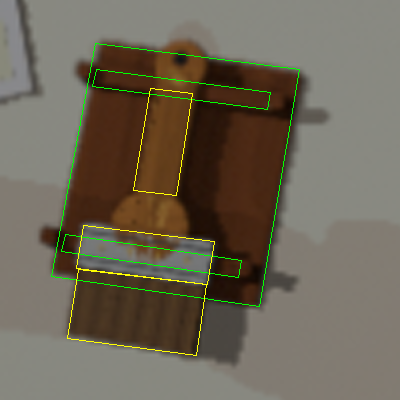

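View pics/ov_s.png

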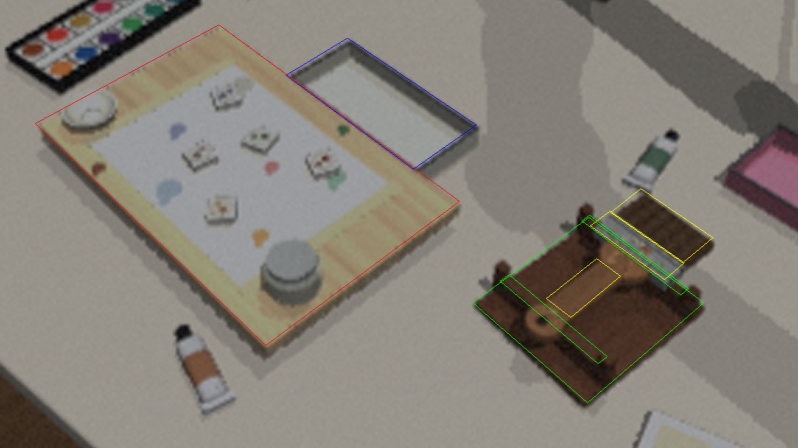

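The top overlays match within about 1 px; the scene camera is offset by about 2 px. In the rest frame the brush is about (-1, 2) mm from centre with 0.02 rad of yaw, which matches how it should lie. Next I'll plan the grasp approach.

```bash
cat > mv.py <<'E'
from h import *
import sys
G=np.diag([-1.,1,-1])
po=np.load("poses.npz"); pb=po['board']
def bw(x,y,z=0): # board->world
    c,s=np.cos(pb[2]),np.sin(pb[2]); return np.array([pb[0]+c*x-s*y,pb[1]+s*x+c*y,z])
def wb(p):
    c,s=np.cos(pb[2]),np.sin(pb[2]); d=np.array(p[:2])-pb[:2]; return np.array([c*d[0]+s*d[1],-s*d[0]+c*d[1]])
def Rb(yaw,tilt): return R.from_euler('ZY',[yaw,-tilt])
def tool(yaw,tilt): return Rb(yaw,tilt)*R.from_matrix(G)
def cur():
    o=ctrl.get_obs(); return o,np.array(o['tool_pos']),R.from_quat(o['tcp_rot'])
def state():
    o,p,r=cur(); b=r.as_matrix()@G
    print("t",round(o['time_s'],2),"tcp",p.round(4),"brushyaw",np.arctan2(b[1,0],b[0,0]).round(4),"tilt",np.arcsin(b[2,0]).round(4),"roll",b[2,1].round(4),"F",np.round(o['force'],2),"M",np.round(o['wrist_torque'],2),"open",round(o['opening'],4))
def plan(pos,yaw,tilt):
    o,p,r=cur(); R1=tool(yaw,tilt)
    d=r.inv().apply(np.array(pos)-p)/.02; w=(r.inv()*R1).as_rotvec()/.08
    print("lin units (before turn)",d.round(2),"| (after turn)",(R1.inv().apply(np.array(pos)-p)/.02).round(2),"rot units",w.round(2))
E
python3 - <<'E'
from mv import *
state(); b=po['brush']; plan([b[0],b[1],.248],b[2],0)
E
```

```text
t 0.9 tcp [0.224  0.6101 0.2483] brushyaw -0.3518 tilt 0.0 roll -0.0001 F [0.72 0.71 0.06] M [-0.03  0.01 -0.03] open 0.0854
lin units (before turn) [-19.78  -5.72   0.02] | (after turn) [-1.823e+01 -9.580e+00  1.000e-02] rot units [-0.    0.   -2.54]
```

Call:
send_rows:
  commands:
    - {"grip": -1, "linear": [-0.99, -0.286, 0], "delta_rot": [0, 0, 0]}
    - {"grip": -1, "linear": [-0.99, -0.286, 0], "delta_rot": [0, 0, 0]}
    - {"grip": -1, "linear": [-0.99, -0.286, 0], "delta_rot": [0, 0, 0]}
    - {"grip": -1, "linear": [-0.99, -0.286, 0], "delta_rot": [0, 0, 0]}
    - {"grip": -1, "linear": [-0.99, -0.286, 0], "delta_rot": [0, 0, 0]}
    - {"grip": -1, "linear": [-0.99, -0.286, 0], "delta_rot": [0, 0, 0]}
    - {"grip": -1, "linear": [-0.99, -0.286, 0], "delta_rot": [0, 0, 0]}
    - {"grip": -1, "linear": [-0.99, -0.286, 0], "delta_rot": [0, 0, 0]}
    - {"grip": -1, "linear": [-0.99, -0.286, 0], "delta_rot": [0, 0, 0]}
    - {"grip": -1, "linear": [-0.99, -0.286, 0], "delta_rot": [0, 0, 0]}
    - {"grip": -1, "linear": [-0.99, -0.286, 0], "delta_rot": [0, 0, 0]}
    - {"grip": -1, "linear": [-0.99, -0.286, 0], "delta_rot": [0, 0, 0]}
    - {"grip": -1, "linear": [-0.99, -0.286, 0], "delta_rot": [0, 0, 0]}
    - {"grip": -1, "linear": [-0.99, -0.286, 0], "delta_rot": [0, 0, 0]}
    - {"grip": -1, "linear": [-0.99, -0.286, 0], "delta_rot": [0, 0, 0]}
    - {"grip": -1, "linear": [-0.99, -0.286, 0], "delta_rot": [0, 0, -0.5]}
    - {"grip": -1, "linear": [-0.99, -0.286, 0], "delta_rot": [0, 0, -0.5]}
    - {"grip": -1, "linear": [-0.99, -0.286, 0], "delta_rot": [0, 0, -0.5]}
    - {"grip": -1, "linear": [-0.99, -0.286, 0], "delta_rot": [0, 0, -0.5]}
    - {"grip": -1, "linear": [-0.99, -0.286, 0], "delta_rot": [0, 0, -0.5]}

```text
time_s: 2.57
tool_pos: [0.5616, 0.3725, 0.2484]
tcp_rot: [0.075, 0.997, 0.0, 0.0]
force: [-0.0, 0.4, 0.1]
opening: 0.0855
```

```bash
python3 - <<'E'
from mv import *
ims=ctrl.read_camera("scene");imt=ctrl.read_camera("top")
cv2.imwrite("pics/t1.png",cv2.resize(imt[150:300,150:300,::-1],None,fx=4,fy=4,interpolation=cv2.INTER_CUBIC))
state(); b=po['brush']; plan([b[0],b[1],.10],b[2],0);plan([b[0],b[1],.042],b[2],0)
E
```

```text
t 2.67 tcp [0.564  0.3698 0.2481] brushyaw -0.1554 tilt 0.0017 roll -0.0016 F [0.24 0.12 0.17] M [-0.07  0.03 -0.04] open 0.0854
lin units (before turn) [ 0.38 -0.22  7.4 ] | (after turn) [ 0.37 -0.23  7.4 ] rot units [-0.02  0.02 -0.08]
lin units (before turn) [ 0.39 -0.21 10.3 ] | (after turn) [ 0.37 -0.23 10.3 ] rot units [-0.02  0.02 -0.08]
```

Call:
send_rows:
  commands:
    - {"grip": -1, "linear": [0.38, -0.22, 0.5], "delta_rot": [0, 0, 0]}
    - {"grip": -1, "linear": [0, 0, 1], "delta_rot": [0, 0, 0]}
    - {"grip": -1, "linear": [0, 0, 1], "delta_rot": [0, 0, 0]}
    - {"grip": -1, "linear": [0, 0, 1], "delta_rot": [0, 0, 0]}
    - {"grip": -1, "linear": [0, 0, 1], "delta_rot": [0, 0, 0]}
    - {"grip": -1, "linear": [0, 0, 1], "delta_rot": [0, 0, 0]}
    - {"grip": -1, "linear": [0, 0, 1], "delta_rot": [0, 0, 0]}
    - {"grip": -1, "linear": [0, 0, 1], "delta_rot": [0, 0, 0]}
    - {"grip": -1, "linear": [0, 0, 0.5], "delta_rot": [0, 0, 0]}
    - {"grip": -1, "linear": [0, 0, 0], "delta_rot": [0, 0, 0]}
    - {"grip": -1, "linear": [0, 0, 0], "delta_rot": [0, 0, 0]}

```text
time_s: 3.58
tool_pos: [0.5523, 0.3703, 0.0885]
tcp_rot: [0.076, 0.997, -0.0, -0.0]
force: [0.6, 0.3, 1.1]
opening: 0.0855
```

```bash
python3 - <<'E'
from mv import *
ims=ctrl.read_camera("scene");imt=ctrl.read_camera("top")
a=cv2.resize(imt[160:280,170:270,::-1],None,fx=4.5,fy=4.5,interpolation=cv2.INTER_CUBIC)
c=cv2.resize(ims[150:310,340:460,::-1],None,fx=3.375,fy=3.375,interpolation=cv2.INTER_CUBIC)[:540]
cv2.imwrite("pics/t2.png",np.hstack([a,c[:, :345]]))
state(); b=po['brush']; plan([b[0],b[1],.040],b[2],0)
E
```

```text
t 3.68 tcp [0.5532 0.3707 0.0899] brushyaw -0.1518 tilt 0.0014 roll 0.0015 F [0.94 0.59 0.48] M [-0.03  0.04  0.04] open 0.0853
lin units (before turn) [-0.17 -0.19  2.49] | (after turn) [-0.17 -0.19  2.49] rot units [ 0.02  0.02 -0.03]
```

View pics/t2.png

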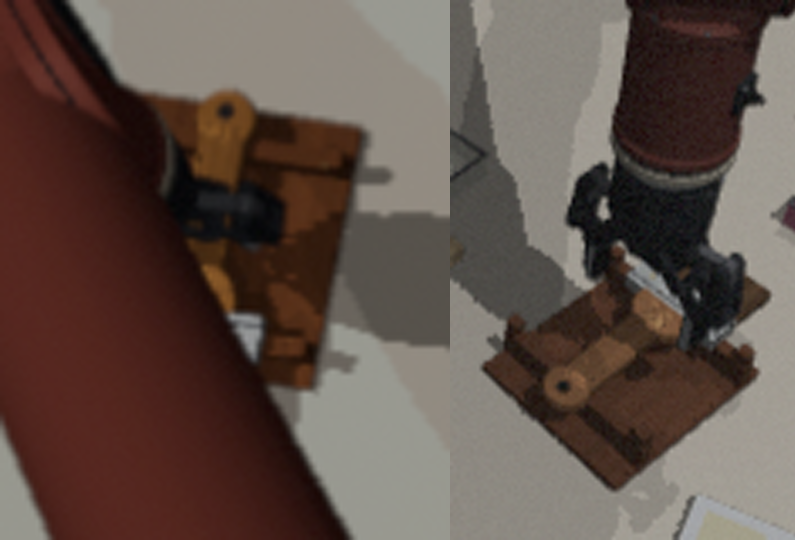

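The brush sits between the open fingers, with the right finger at about (240,215) and the handle centred in the scene view. I'll lower and close.

Call:
send_rows:
  commands:
    - {"grip": -1, "linear": [-0.15, -0.19, 0.5], "delta_rot": [0, 0, 0]}
    - {"grip": -1, "linear": [0, 0, 0.7], "delta_rot": [0, 0, 0]}
    - {"grip": -1, "linear": [0, 0, 0.7], "delta_rot": [0, 0, 0]}
    - {"grip": -1, "linear": [0, 0, 0.59], "delta_rot": [0, 0, 0]}
    - {"grip": -1, "linear": [0, 0, 0], "delta_rot": [0, 0, 0]}
    - {"grip": -1, "linear": [0, 0, 0], "delta_rot": [0, 0, 0]}
    - {"grip": -1, "linear": [0, 0, 0], "delta_rot": [0, 0, 0]}

```text
time_s: 4.27
tool_pos: [0.555, 0.366, 0.0385]
tcp_rot: [0.076, 0.997, -0.0, -0.0]
force: [0.5, -0.1, 0.2]
opening: 0.0854
```

```bash
python3 - <<'E'
from mv import *
state(); b=po['brush']; plan([b[0],b[1],.040],b[2],0)
E
```

```text
t 4.27 tcp [0.555  0.366  0.0385] brushyaw -0.1517 tilt -0.0001 roll -0.0001 F [ 0.45 -0.06  0.23] M [0.02 0.06 0.01] open 0.0854
lin units (before turn) [-0.05  0.03 -0.08] | (after turn) [-0.05  0.03 -0.08] rot units [-0.   -0.   -0.03]
```

Call:
send_rows:
  commands:
    - {"grip": 1, "linear": [0, 0, 0], "delta_rot": [0, 0, 0]}
    - {"grip": 1, "linear": [0, 0, 0], "delta_rot": [0, 0, 0]}
    - {"grip": 1, "linear": [0, 0, 0], "delta_rot": [0, 0, 0]}
    - {"grip": 1, "linear": [0, 0, 0], "delta_rot": [0, 0, 0]}
    - {"grip": 1, "linear": [0, 0, 0], "delta_rot": [0, 0, 0]}
    - {"grip": 1, "linear": [0, 0, 0], "delta_rot": [0, 0, 0]}
    - {"grip": 1, "linear": [0, 0, 0], "delta_rot": [0, 0, 0]}
    - {"grip": 1, "linear": [0, 0, 0], "delta_rot": [0, 0, 0]}
    - {"grip": 1, "linear": [0, 0, 0], "delta_rot": [0, 0, 0]}
    - {"grip": 1, "linear": [0, 0, 0], "delta_rot": [0, 0, 0]}
  force: 80

```text
time_s: 5.1
tool_pos: [0.5553, 0.3661, 0.0392]
tcp_rot: [0.076, 0.997, 0.0, 0.0]
force: [-1.3, 0.1, 5.7]
opening: 0.0286
```

```bash
python3 - <<'E'
from mv import *
state()
E
```

```text
t 5.1 tcp [0.5553 0.3661 0.0392] brushyaw -0.1519 tilt 0.0007 roll 0.0008 F [-1.33  0.11  5.75] M [ 0.06  0.13 -0.01] open 0.0286
```

Gripped, with the opening at 28.6 mm. Lifting.

Call:
send_rows:
  commands:
    - {"grip": 1, "linear": [0, 0, -0.3], "delta_rot": [0, 0, 0]}
    - {"grip": 1, "linear": [0, 0, -0.6], "delta_rot": [0, 0, 0]}
    - {"grip": 1, "linear": [0, 0, -1], "delta_rot": [0, 0, 0]}
    - {"grip": 1, "linear": [0, 0, -1], "delta_rot": [0, 0, 0]}
    - {"grip": 1, "linear": [0, 0, -1], "delta_rot": [0, 0, 0]}
    - {"grip": 1, "linear": [0, 0, -1], "delta_rot": [0, 0, 0]}
    - {"grip": 1, "linear": [0, 0, -1], "delta_rot": [0, 0, 0]}
    - {"grip": 1, "linear": [0, 0, -1], "delta_rot": [0, 0, 0]}
    - {"grip": 1, "linear": [0, 0, -1], "delta_rot": [0, 0, 0]}
    - {"grip": 1, "linear": [0, 0, 0], "delta_rot": [0, 0, 0]}
    - {"grip": 1, "linear": [0, 0, 0], "delta_rot": [0, 0, 0]}
    - {"grip": 1, "linear": [0, 0, 0], "delta_rot": [0, 0, 0]}

```text
time_s: 6.1
tool_pos: [0.5545, 0.3655, 0.1958]
tcp_rot: [0.076, 0.997, -0.0, -0.0]
force: [0.4, -0.0, -2.0]
opening: 0.0289
```

```bash
python3 - <<'E'
from mv import *
ims=ctrl.read_camera("scene");imt=ctrl.read_camera("top")
state()
a=cv2.resize(imt[130:280,150:290,::-1],None,fx=3,fy=3,interpolation=cv2.INTER_CUBIC)
c=cv2.resize(ims[100:250,340:460,::-1],None,fx=3,fy=3,interpolation=cv2.INTER_CUBIC)
cv2.imwrite("pics/t3.png",np.hstack([a,c]))
# pose A start: heading 40deg toward +y in board frame, tilt .5, raised
def pose(tip,yawrel,tilt,zt):
    yaw=pb[2]+yawrel; t=bw(*tip,zt); x=Rb(yaw,tilt).as_matrix()[:,0]; zb=Rb(yaw,tilt).as_matrix()[:,2]
    o=t+.126*x; tcp=o-.002*zb
    print(tcp.round(4),yaw); plan(tcp,yaw,tilt)
h=np.array([-np.cos(.7),np.sin(.7)])
pose(np.array([-.05,-.091])-.05*h,-.7,.5,.10)
E
```

```text
t 6.2 tcp [0.5543 0.3654 0.195 ] brushyaw -0.1518 tilt -0.0017 roll -0.0018 F [-0.38  0.3  -1.62] M [-0.02 -0.06  0.02] open 0.0287
[ 0.6997 -0.2295  0.1587] -0.8204356621417648
lin units (before turn) [-11.69 -28.3    1.85] | (after turn) [-22.57 -14.97  14.4 ] rot units [ 2.06 -6.03  8.19]
```

View pics/t3.png

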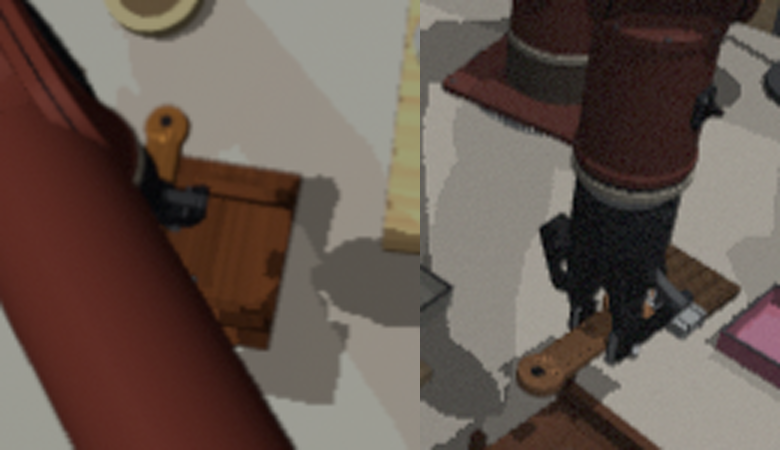

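The brush is lifted and level: the scene view shows the handle at (570,350) and the bristles at (700,280), clear of the rest. Carrying it over to the board.

Call:
send_rows:
  commands:
    - {"grip": 1, "linear": [-0.2, -0.5, 0], "delta_rot": [0, 0, 0]}
    - {"grip": 1, "linear": [-0.4, -0.97, 0], "delta_rot": [0, 0, 0]}
    - {"grip": 1, "linear": [-0.4, -0.97, 0], "delta_rot": [0, 0, 0]}
    - {"grip": 1, "linear": [-0.4, -0.97, 0], "delta_rot": [0, 0, 0]}
    - {"grip": 1, "linear": [-0.4, -0.97, 0], "delta_rot": [0, 0, 0]}
    - {"grip": 1, "linear": [-0.4, -0.97, 0], "delta_rot": [0, 0, 0]}
    - {"grip": 1, "linear": [-0.4, -0.97, 0], "delta_rot": [0, 0, 0]}
    - {"grip": 1, "linear": [-0.4, -0.97, 0], "delta_rot": [0, 0, 0]}
    - {"grip": 1, "linear": [-0.4, -0.97, 0], "delta_rot": [0, 0, 0]}
    - {"grip": 1, "linear": [-0.4, -0.97, 0], "delta_rot": [0, 0, 0]}
    - {"grip": 1, "linear": [-0.4, -0.97, 0], "delta_rot": [0, 0, 0]}
    - {"grip": 1, "linear": [-0.4, -0.97, 0], "delta_rot": [0, 0, 0]}
    - {"grip": 1, "linear": [-0.4, -0.97, 0], "delta_rot": [0, 0, 0]}
    - {"grip": 1, "linear": [-0.4, -0.97, 0], "delta_rot": [0, 0, 0]}
    - {"grip": 1, "linear": [-0.4, -0.97, 0], "delta_rot": [0, 0, 0]}
    - {"grip": 1, "linear": [-0.4, -0.97, 0], "delta_rot": [0, 0, 0]}
    - {"grip": 1, "linear": [-0.4, -0.97, 0], "delta_rot": [0, 0, 0]}
    - {"grip": 1, "linear": [-0.4, -0.97, 0], "delta_rot": [0, 0, 0]}
    - {"grip": 1, "linear": [-0.4, -0.97, 0], "delta_rot": [0, 0, 0]}
    - {"grip": 1, "linear": [-0.4, -0.97, 0], "delta_rot": [0, 0, 0]}

```text
time_s: 7.87
tool_pos: [0.6514, -0.0341, 0.1958]
tcp_rot: [0.076, 0.997, -0.0, -0.001]
force: [0.7, -0.1, -1.9]
opening: 0.0285
```

Call:
send_rows:
  commands:
    - {"grip": 1, "linear": [-0.4, -0.97, 0], "delta_rot": [0, 0, 0]}
    - {"grip": 1, "linear": [-0.4, -0.97, 0], "delta_rot": [0, 0, 0]}
    - {"grip": 1, "linear": [-0.4, -0.97, 0], "delta_rot": [0, 0, 0]}
    - {"grip": 1, "linear": [-0.4, -0.97, 0], "delta_rot": [0, 0, 0]}
    - {"grip": 1, "linear": [-0.4, -0.97, 0], "delta_rot": [0, 0, 0]}
    - {"grip": 1, "linear": [-0.4, -0.97, 0], "delta_rot": [0, 0, 0]}
    - {"grip": 1, "linear": [-0.4, -0.97, 0], "delta_rot": [0, 0, 0]}
    - {"grip": 1, "linear": [-0.4, -0.97, 0], "delta_rot": [0, 0, 0]}
    - {"grip": 1, "linear": [-0.4, -0.97, 0], "delta_rot": [0, 0, 0]}
    - {"grip": 1, "linear": [0, 0, 0], "delta_rot": [0, 0, 0.93]}
    - {"grip": 1, "linear": [0, 0, 0], "delta_rot": [0, 0, 0.93]}
    - {"grip": 1, "linear": [0, 0, 0], "delta_rot": [0, 0, 0.93]}
    - {"grip": 1, "linear": [0, 0, 0], "delta_rot": [0, 0, 0.93]}
    - {"grip": 1, "linear": [0, 0, 0], "delta_rot": [0, 0, 0.93]}
    - {"grip": 1, "linear": [0, 0, 0], "delta_rot": [0, 0, 0.93]}
    - {"grip": 1, "linear": [0, 0, 0], "delta_rot": [0, 0, 0.93]}
    - {"grip": 1, "linear": [0, 0, 0], "delta_rot": [0, 0, 0.93]}
    - {"grip": 1, "linear": [0, 0, 0], "delta_rot": [0, 0, 0.93]}

```text
time_s: 9.37
tool_pos: [0.6958, -0.2164, 0.1956]
tcp_rot: [0.401, 0.916, -0.0, -0.001]
force: [-0.3, 0.1, -1.1]
opening: 0.0286
```

Call:
send_rows:
  commands:
    - {"grip": 1, "linear": [0, 0, 0], "delta_rot": [0, -0.9, 0]}
    - {"grip": 1, "linear": [0, 0, 0], "delta_rot": [0, -0.9, 0]}
    - {"grip": 1, "linear": [0, 0, 0], "delta_rot": [0, -0.9, 0]}
    - {"grip": 1, "linear": [0, 0, 0], "delta_rot": [0, -0.9, 0]}
    - {"grip": 1, "linear": [0, 0, 0], "delta_rot": [0, -0.9, 0]}
    - {"grip": 1, "linear": [0, 0, 0], "delta_rot": [0, -0.9, 0]}
    - {"grip": 1, "linear": [0, 0, 0], "delta_rot": [0, -0.9, 0]}
    - {"grip": 1, "linear": [0, 0, 0], "delta_rot": [0, 0, 0]}
    - {"grip": 1, "linear": [0, 0, 0], "delta_rot": [0, 0, 0]}

```text
time_s: 10.12
tool_pos: [0.6956, -0.2145, 0.1955]
tcp_rot: [0.386, 0.889, -0.099, 0.227]
force: [-0.0, 0.1, -2.6]
opening: 0.0289
```

```bash
cat >> mv.py <<'E'
def pose(tip,yawrel,tilt,zt):
    yaw=pb[2]+yawrel; M=Rb(yaw,tilt).as_matrix()
    tcp=bw(*tip,zt)+.126*M[:,0]-.002*M[:,2]
    print("->",tcp.round(4),round(yaw,3)); plan(tcp,yaw,tilt)
def tipnow():
    o,p,r=cur(); M=r.as_matrix()@G; t=p+.002*M[:,2]-.126*M[:,0]
    print("tip world",t.round(4),"board",wb(t).round(4))
def snap(name,box_t=(110,280,160,470),box_s=None):
    ims=ctrl.read_camera("scene");imt=ctrl.read_camera("top")
    a=cv2.resize(imt[100:280,240:480,::-1],None,fx=1.667*2,fy=1.667*2,interpolation=cv2.INTER_CUBIC); cv2.imwrite(f"pics/{name}_t.png",a)
    c=cv2.resize(ims[120:300,180:420,::-1],None,fx=1.667*2,fy=1.667*2,interpolation=cv2.INTER_CUBIC); cv2.imwrite(f"pics/{name}_s.png",c)
E
python3 - <<'E'
from mv import *
snap("a1"); state(); tipnow(); print(cur()[0]['joint_positions'].round(2))
h=np.array([-np.cos(.7),np.sin(.7)])
pose(np.array([-.05,-.091])-.05*h,-.7,.5,.07)
E
```

```text
t 10.22 tcp [ 0.6967 -0.2163  0.1969] brushyaw -0.8221 tilt 0.5026 roll -0.0003 F [-0.33 -0.22 -1.03] M [0.4  0.43 0.01] open 0.0287
tip world [ 0.6208 -0.1347  0.1379] board [-0.0161 -0.1104]
[-0.51  0.34  0.73  1.76  0.13  0.73  0.82]
-> [ 0.6997 -0.2295  0.1287] -0.82
lin units (before turn) [ 1.13 -0.34  3.27] | (after turn) [ 1.12 -0.34  3.27] rot units [-0.01  0.03 -0.02]
```

View pics/a1_s.png

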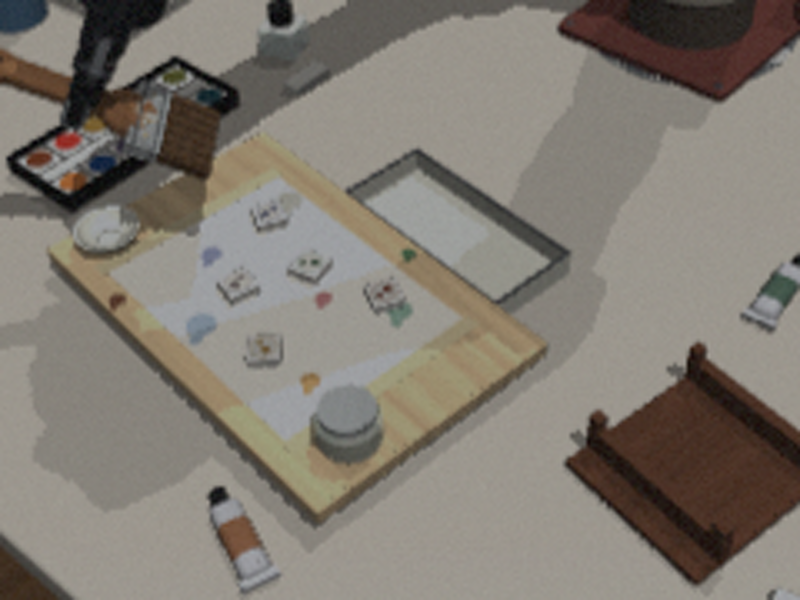

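View pics/a1_t.png

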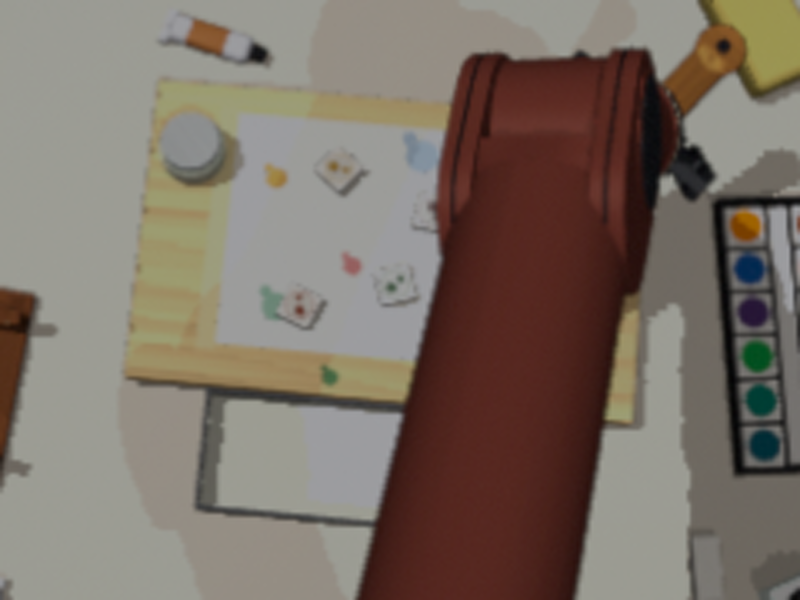

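The arm hides part of the top view. The scene view shows the brush over the right end of the board, with bristles at (190,135) and pan5 at (268,215). I'll estimate the bristle set from the scene image before feeling for the board.

```bash
python3 - <<'E'
from mv import *
img=ctrl.read_camera("scene")[:,:,::-1]
o,p,r=cur(); M=r.as_matrix()@G; org=p+.002*M[:,2]
W=lambda q:org+np.array(q)@M.T
u0=proj("scene",[org])[0]; x0,y0=int(u0[0])-40,int(u0[1])-30; f=8
cr=cv2.resize(img[max(y0,0):y0+75,max(x0,0):x0+100],None,fx=f,fy=f,interpolation=cv2.INTER_CUBIC).copy()
def pl(pts,col):
    q=proj("scene",W(pts))-[max(x0,0),max(y0,0)]; cv2.polylines(cr,[np.int32(q*f+f/2)],True,col,1)
for s in(-1,1):
  pl([(-.048,.046,s*.007),(-.078,.046,s*.007),(-.078,-.046,s*.007),(-.048,-.046,s*.007)],(0,255,255))
for b,col in((-.2,(0,0,255)),(0,(0,255,0)),(.2,(255,0,0))):
    c,s_=np.cos(b),np.sin(b); L=.048
    pl([(-.078-L*c,.045,L*s_+.006),(-.078-L*c,-.045,L*s_+.006),(-.078-L*c,-.045,L*s_-.006),(-.078-L*c,.045,L*s_-.006)],col)
cv2.imwrite("pics/bend.png",cr)
E
```

```text
(no output)
```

View pics/bend.png

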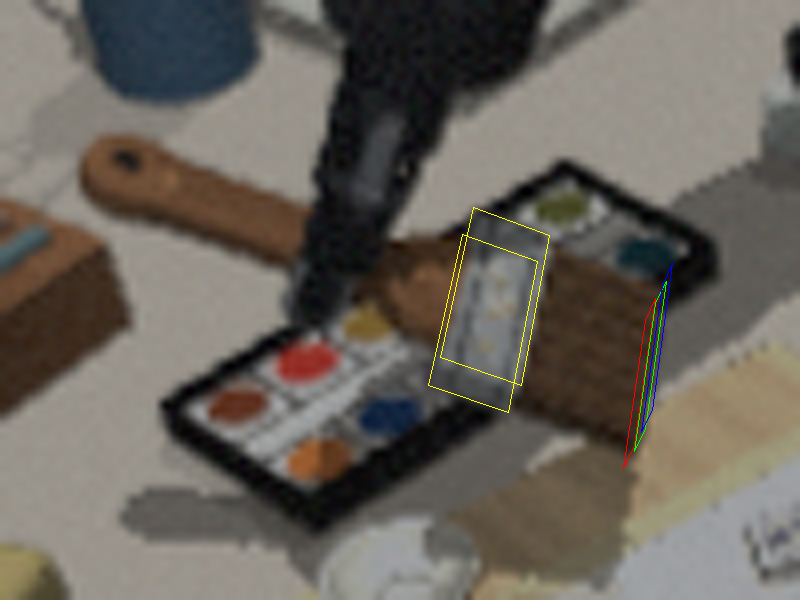

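The bristles look close to straight: the observed end edge runs from about (665,285) to (630,440), against green (straight) at (667,280)–(634,450). I'll lower to just above contact.

Call:
send_rows:
  commands:
    - {"grip": 1, "linear": [0.26, -0.057, 0.67], "delta_rot": [0, 0, 0]}
    - {"grip": 1, "linear": [0.26, -0.057, 0.67], "delta_rot": [0, 0, 0]}
    - {"grip": 1, "linear": [0.26, -0.057, 0.67], "delta_rot": [0, 0, 0]}
    - {"grip": 1, "linear": [0.26, -0.057, 0.67], "delta_rot": [0, 0, 0]}
    - {"grip": 1, "linear": [0.26, -0.057, 0.67], "delta_rot": [0, 0, 0]}
    - {"grip": 1, "linear": [0.26, -0.057, 0.67], "delta_rot": [0, 0, 0]}
    - {"grip": 1, "linear": [0, 0, 0], "delta_rot": [0, 0, 0]}
    - {"grip": 1, "linear": [0, 0, 0], "delta_rot": [0, 0, 0]}
    - {"grip": 1, "linear": [0, 0, 0], "delta_rot": [0, 0, 0]}

```text
time_s: 11.02
tool_pos: [0.7001, -0.2296, 0.1121]
tcp_rot: [0.387, 0.888, -0.1, 0.229]
force: [-1.0, 0.3, -1.0]
opening: 0.0285
```

```bash
python3 - <<'E'
from mv import *
state(); tipnow()
snap("a2"); state(); state()
E
```

```text
t 11.02 tcp [ 0.7001 -0.2296  0.1121] brushyaw -0.8228 tilt 0.5048 roll 0.0004 F [-0.99  0.27 -1.03] M [0.44 0.4  0.06] open 0.0285
tip world [ 0.6244 -0.1481  0.053 ] board [-0.011  -0.1233]
t 11.12 tcp [ 0.7003 -0.229   0.1124] brushyaw -0.8223 tilt 0.5051 roll 0.0012 F [-0.56  0.3  -1.68] M [0.44 0.35 0.01] open 0.0287
t 11.12 tcp [ 0.7003 -0.229   0.1124] brushyaw -0.8223 tilt 0.5051 roll 0.0012 F [-0.56  0.3  -1.68] M [0.44 0.35 0.01] open 0.0287
```

View pics/a2_s.png

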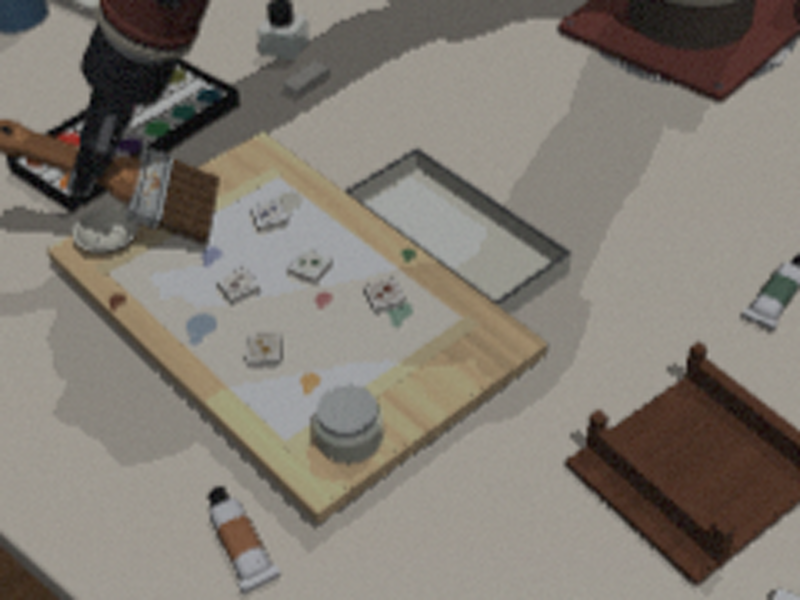

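Call:
send_rows:
  commands:
    - {"grip": 1, "linear": [0.024, 0, 0.044], "delta_rot": [0, 0, 0]}
    - {"grip": 1, "linear": [0.024, 0, 0.044], "delta_rot": [0, 0, 0]}
    - {"grip": 1, "linear": [0.024, 0, 0.044], "delta_rot": [0, 0, 0]}
    - {"grip": 1, "linear": [0.024, 0, 0.044], "delta_rot": [0, 0, 0]}
    - {"grip": 1, "linear": [0, 0, 0], "delta_rot": [0, 0, 0]}

```text
time_s: 11.53
tool_pos: [0.6994, -0.2284, 0.1068]
tcp_rot: [0.387, 0.888, -0.1, 0.228]
force: [-0.3, 0.6, -1.8]
opening: 0.0286
```

```bash
python3 - <<'E'
from mv import *
state(); tipnow()
E
```

```text
t 11.53 tcp [ 0.6994 -0.2284  0.1068] brushyaw -0.8212 tilt 0.5037 roll -0.0002 F [-0.27  0.55 -1.85] M [0.45 0.42 0.01] open 0.0286
tip world [ 0.6236 -0.1469  0.0477] board [-0.0119 -0.1222]
```

Call:
send_rows:
  commands:
    - {"grip": 1, "linear": [0.024, 0, 0.044], "delta_rot": [0, 0, 0]}
    - {"grip": 1, "linear": [0.024, 0, 0.044], "delta_rot": [0, 0, 0]}
    - {"grip": 1, "linear": [0, 0, 0], "delta_rot": [0, 0, 0]}

```text
time_s: 11.78
tool_pos: [0.6994, -0.2285, 0.1048]
tcp_rot: [0.387, 0.888, -0.1, 0.228]
force: [-0.5, -0.4, -1.8]
opening: 0.0287
```

```bash
python3 - <<'E'
from mv import *
state(); tipnow()
E
```

```text
t 11.78 tcp [ 0.6994 -0.2285  0.1048] brushyaw -0.8212 tilt 0.5038 roll -0.0003 F [-0.47 -0.35 -1.81] M [0.49 0.45 0.04] open 0.0287
tip world [ 0.6236 -0.1471  0.0457] board [-0.0119 -0.1223]
```

Call:
send_rows:
  commands:
    - {"grip": 1, "linear": [0.024, 0, 0.044], "delta_rot": [0, 0, 0]}
    - {"grip": 1, "linear": [0.024, 0, 0.044], "delta_rot": [0, 0, 0]}
    - {"grip": 1, "linear": [0, 0, 0], "delta_rot": [0, 0, 0]}

```text
time_s: 12.03
tool_pos: [0.6994, -0.2286, 0.1028]
tcp_rot: [0.387, 0.888, -0.1, 0.228]
force: [0.0, 0.3, -1.4]
opening: 0.0289
```

Call:
send_rows:
  commands:
    - {"grip": 1, "linear": [0.024, 0, 0.044], "delta_rot": [0, 0, 0]}
    - {"grip": 1, "linear": [0.012, 0, 0.022], "delta_rot": [0, 0, 0]}
    - {"grip": 1, "linear": [0, 0, 0], "delta_rot": [0, 0, 0]}

```text
time_s: 12.28
tool_pos: [0.6995, -0.2286, 0.1014]
tcp_rot: [0.387, 0.888, -0.1, 0.229]
force: [0.1, 0.5, -1.9]
opening: 0.0285
```

Call:
send_rows:
  commands:
    - {"grip": 1, "linear": [0.024, 0, 0.044], "delta_rot": [0, 0, 0]}
    - {"grip": 1, "linear": [0.012, 0, 0.022], "delta_rot": [0, 0, 0]}
    - {"grip": 1, "linear": [0, 0, 0], "delta_rot": [0, 0, 0]}

```text
time_s: 12.53
tool_pos: [0.6995, -0.2286, 0.0999]
tcp_rot: [0.387, 0.888, -0.1, 0.229]
force: [0.2, 0.0, -2.7]
opening: 0.0287
```

Call:
send_rows:
  commands:
    - {"grip": 1, "linear": [0.024, 0, 0.044], "delta_rot": [0, 0, 0]}
    - {"grip": 1, "linear": [0.012, 0, 0.022], "delta_rot": [0, 0, 0]}
    - {"grip": 1, "linear": [0, 0, 0], "delta_rot": [0, 0, 0]}

```text
time_s: 12.78
tool_pos: [0.6996, -0.2286, 0.0985]
tcp_rot: [0.387, 0.888, -0.1, 0.229]
force: [-0.4, -0.4, -1.6]
opening: 0.0287
```

Call:
send_rows:
  commands:
    - {"grip": 1, "linear": [0.024, 0, 0.044], "delta_rot": [0, 0, 0]}
    - {"grip": 1, "linear": [0.012, 0, 0.022], "delta_rot": [0, 0, 0]}
    - {"grip": 1, "linear": [0, 0, 0], "delta_rot": [0, 0, 0]}

```text
time_s: 13.03
tool_pos: [0.7, -0.2289, 0.0975]
tcp_rot: [0.387, 0.888, -0.1, 0.229]
force: [0.5, -1.1, 1.7]
opening: 0.0286
```

The bristles touch at TCP z of about 0.098: the force rose by 3.5 N within about 1 mm. They're nearly straight. I'll raise 2.5 mm and sweep pan5 diagonally.

Call:
send_rows:
  commands:
    - {"grip": 1, "linear": [-0.06, 0, -0.11], "delta_rot": [0, 0, 0]}
    - {"grip": 1, "linear": [0, 0, 0], "delta_rot": [0, 0, 0]}
    - {"grip": 1, "linear": [0.175, 0, -0.0965], "delta_rot": [0, 0, 0]}
    - {"grip": 1, "linear": [0.35, 0, -0.193], "delta_rot": [0, 0, 0]}
    - {"grip": 1, "linear": [0.35, 0, -0.193], "delta_rot": [0, 0, 0]}
    - {"grip": 1, "linear": [0.35, 0, -0.193], "delta_rot": [0, 0, 0]}
    - {"grip": 1, "linear": [0.35, 0, -0.193], "delta_rot": [0, 0, 0]}
    - {"grip": 1, "linear": [0.35, 0, -0.193], "delta_rot": [0, 0, 0]}
    - {"grip": 1, "linear": [0.35, 0, -0.193], "delta_rot": [0, 0, 0]}
    - {"grip": 1, "linear": [0.175, 0, -0.0965], "delta_rot": [0, 0, 0]}
    - {"grip": 1, "linear": [0, 0, 0], "delta_rot": [0, 0, 0]}

```text
time_s: 13.95
tool_pos: [0.661, -0.1863, 0.0994]
tcp_rot: [0.386, 0.888, -0.099, 0.228]
force: [0.1, 0.4, -2.3]
opening: 0.0289
```

```bash
python3 - <<'E'
from mv import *
snap("a3"); state(); tipnow(); print(cur()[0]['joint_positions'].round(2))
E
```

```text
t 14.05 tcp [ 0.6616 -0.1874  0.0997] brushyaw -0.8211 tilt 0.5042 roll 0.0002 F [-0.5  -0.37 -1.53] M [0.43 0.4  0.04] open 0.0284
tip world [ 0.5858 -0.106   0.0406] board [-0.0544 -0.0861]
[-0.59  0.4   0.75  1.94  0.13  0.53  0.72]
```

View pics/a3_s.png

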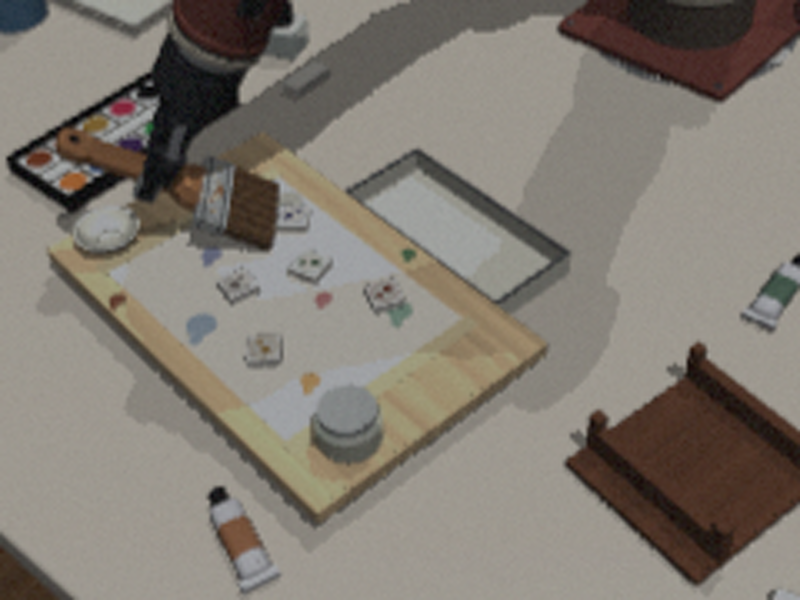

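Pan5 sits ahead of the bristles at (292,212), and the other pans are untouched. Continuing, while watching the joint margins.

Call:
send_rows:
  commands:
    - {"grip": 1, "linear": [0.175, 0, -0.0965], "delta_rot": [0, 0, 0]}
    - {"grip": 1, "linear": [0.35, 0, -0.193], "delta_rot": [0, 0, 0]}
    - {"grip": 1, "linear": [0.35, 0, -0.193], "delta_rot": [0, 0, 0]}
    - {"grip": 1, "linear": [0.35, 0, -0.193], "delta_rot": [0, 0, 0]}
    - {"grip": 1, "linear": [0.35, 0, -0.193], "delta_rot": [0, 0, 0]}
    - {"grip": 1, "linear": [0.35, 0, -0.193], "delta_rot": [0, 0, 0]}
    - {"grip": 1, "linear": [0.35, 0, -0.193], "delta_rot": [0, 0, 0]}
    - {"grip": 1, "linear": [0.35, 0, -0.193], "delta_rot": [0, 0, 0]}
    - {"grip": 1, "linear": [0.175, 0, -0.0965], "delta_rot": [0, 0, 0]}
    - {"grip": 1, "linear": [0, 0, 0], "delta_rot": [0, 0, 0]}

```text
time_s: 14.88
tool_pos: [0.6174, -0.1397, 0.0993]
tcp_rot: [0.386, 0.888, -0.099, 0.228]
force: [0.9, 0.5, -2.8]
opening: 0.0286
```

```bash
python3 - <<'E'
from mv import *
snap("a4"); state(); tipnow(); print(cur()[0]['joint_positions'].round(2))
E
```

```text
t 14.98 tcp [ 0.6179 -0.1405  0.0995] brushyaw -0.8209 tilt 0.5039 roll 0.0001 F [-0.01 -0.77 -1.83] M [0.44 0.46 0.06] open 0.0284
tip world [ 0.542  -0.059   0.0404] board [-0.1035 -0.0448]
[-0.79  0.32  0.85  2.05  0.25  0.54  0.55]
```

View pics/a4_s.png

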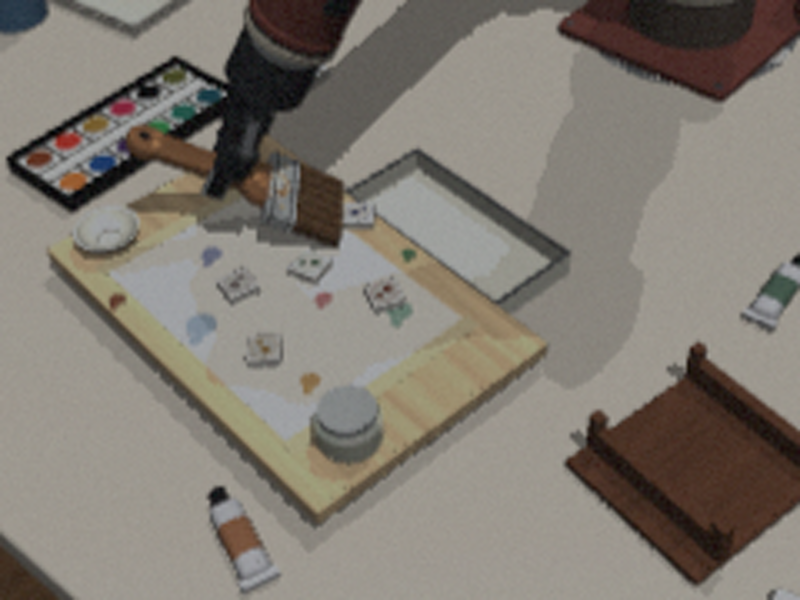

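Pan5 is at the edge, at (358,213). Pushing on over it.

Call:
send_rows:
  commands:
    - {"grip": 1, "linear": [0.175, 0, -0.0965], "delta_rot": [0, 0, 0]}
    - {"grip": 1, "linear": [0.35, 0, -0.193], "delta_rot": [0, 0, 0]}
    - {"grip": 1, "linear": [0.35, 0, -0.193], "delta_rot": [0, 0, 0]}
    - {"grip": 1, "linear": [0.35, 0, -0.193], "delta_rot": [0, 0, 0]}
    - {"grip": 1, "linear": [0.35, 0, -0.193], "delta_rot": [0, 0, 0]}
    - {"grip": 1, "linear": [0.35, 0, -0.193], "delta_rot": [0, 0, 0]}
    - {"grip": 1, "linear": [0.35, 0, -0.193], "delta_rot": [0, 0, 0]}
    - {"grip": 1, "linear": [0.35, 0, -0.193], "delta_rot": [0, 0, 0]}
    - {"grip": 1, "linear": [0.175, 0, -0.0965], "delta_rot": [0, 0, 0]}
    - {"grip": 1, "linear": [0, 0, 0], "delta_rot": [0, 0, 0]}

```text
time_s: 15.82
tool_pos: [0.5739, -0.0934, 0.0993]
tcp_rot: [0.386, 0.888, -0.099, 0.228]
force: [-0.4, 0.9, -2.6]
opening: 0.0283
```

```bash
python3 - <<'E'
from mv import *
snap("a5"); state(); tipnow(); print(cur()[0]['joint_positions'].round(2))
E
```

```text
t 15.92 tcp [ 0.5745 -0.0941  0.0996] brushyaw -0.8214 tilt 0.5041 roll 0.0002 F [-0.68 -0.77 -1.61] M [0.45 0.42 0.  ] open 0.0292
tip world [ 0.4987 -0.0126  0.0405] board [-0.152  -0.0039]
[-1.02  0.22  0.95  2.15  0.4   0.58  0.34]
```

View pics/a5_s.png

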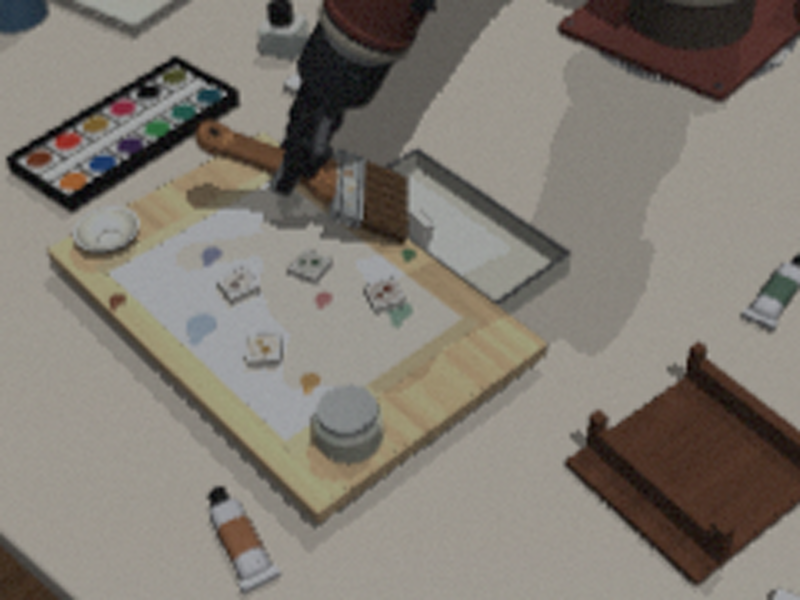

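Pan5 has dropped into the tray at (420,225). Raising the brush and planning the next sweep.

Call:
send_rows:
  commands:
    - {"grip": 1, "linear": [-0.24, 0, -0.44], "delta_rot": [0, 0, 0]}
    - {"grip": 1, "linear": [-0.48, 0, -0.87], "delta_rot": [0, 0, 0]}
    - {"grip": 1, "linear": [-0.48, 0, -0.87], "delta_rot": [0, 0, 0]}
    - {"grip": 1, "linear": [-0.48, 0, -0.87], "delta_rot": [0, 0, 0]}
    - {"grip": 1, "linear": [0, 0, 0], "delta_rot": [0, 0, 0]}
    - {"grip": 1, "linear": [0, 0, 0], "delta_rot": [0, 0, 0]}

```text
time_s: 16.42
tool_pos: [0.575, -0.094, 0.1698]
tcp_rot: [0.387, 0.888, -0.098, 0.229]
force: [0.5, 0.0, -2.3]
opening: 0.029
```

```bash
python3 - <<'E'
from mv import *
snap("b1"); state(); tipnow()
pose((.098,.064),0,.5,.10)
pose((.098,.064),0,.5,.0405)
o,p,r=cur(); print("yaw +.7 in tool axes",(r.inv().apply([0,0,.7])/.08).round(3))
E
```

```text
t 16.52 tcp [ 0.5738 -0.0942  0.1683] brushyaw -0.8214 tilt 0.5034 roll -0.0007 F [ 0.67 -0.27 -1.23] M [0.45 0.46 0.04] open 0.0288
tip world [ 0.498  -0.0127  0.1092] board [-0.1527 -0.004 ]
-> [0.8658 0.0113 0.1587] -0.12
lin units (before turn) [-5.1  14.28  3.34] | (after turn) [-11.93   6.99   7.07] rot units [-4.22  0.04 -7.68]
-> [0.8658 0.0113 0.0992] -0.12
lin units (before turn) [-3.66 14.28  5.95] | (after turn) [-10.5    6.99   9.68] rot units [-4.22  0.04 -7.68]
yaw +.7 in tool axes [-4.221e+00 -6.000e-03 -7.665e+00]
```

View pics/b1_s.png

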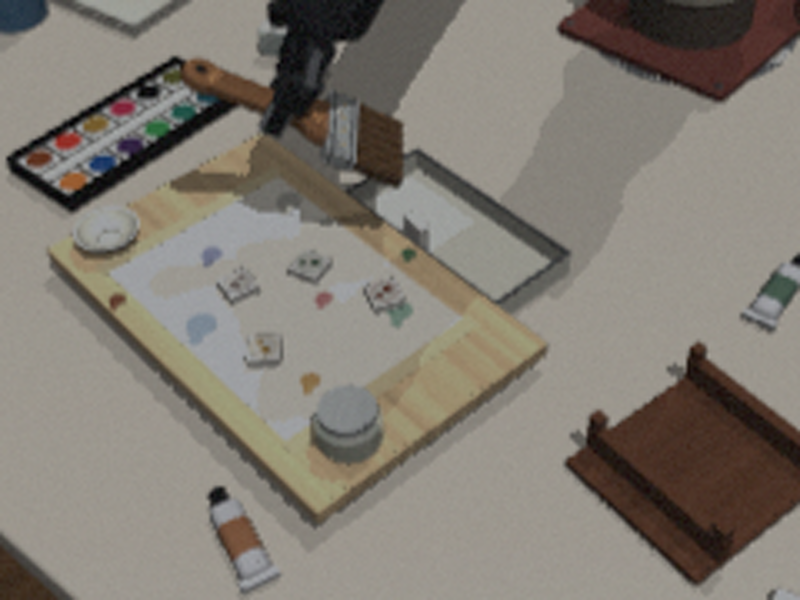

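Pan5 is standing on edge in the tray at (415,225), leaning on the board-side wall. I'll see to it later if needed. Now turning for sweep B (pan1 and pan3).

Call:
send_rows:
  commands:
    - {"grip": 1, "linear": [0, 0, 0], "delta_rot": [-0.469, 0, -0.852]}
    - {"grip": 1, "linear": [0, 0, 0], "delta_rot": [-0.469, 0, -0.852]}
    - {"grip": 1, "linear": [0, 0, 0], "delta_rot": [-0.469, 0, -0.852]}
    - {"grip": 1, "linear": [0, 0, 0], "delta_rot": [-0.469, 0, -0.852]}
    - {"grip": 1, "linear": [0, 0, 0], "delta_rot": [-0.469, 0, -0.852]}
    - {"grip": 1, "linear": [0, 0, 0], "delta_rot": [-0.469, 0, -0.852]}
    - {"grip": 1, "linear": [0, 0, 0], "delta_rot": [-0.469, 0, -0.852]}
    - {"grip": 1, "linear": [0, 0, 0], "delta_rot": [-0.469, 0, -0.852]}
    - {"grip": 1, "linear": [0, 0, 0], "delta_rot": [-0.469, 0, -0.852]}

```text
time_s: 17.27
tool_pos: [0.5734, -0.0945, 0.1679]
tcp_rot: [0.057, 0.967, -0.016, 0.248]
force: [0.2, 0.9, -1.3]
opening: 0.0288
```

Call:
send_rows:
  commands:
    - {"grip": 1, "linear": [-0.4, 0.25, 0.25], "delta_rot": [0, 0, 0]}
    - {"grip": 1, "linear": [-0.85, 0.5, 0.5], "delta_rot": [0, 0, 0]}
    - {"grip": 1, "linear": [-0.85, 0.5, 0.5], "delta_rot": [0, 0, 0]}
    - {"grip": 1, "linear": [-0.85, 0.5, 0.5], "delta_rot": [0, 0, 0]}
    - {"grip": 1, "linear": [-0.85, 0.5, 0.5], "delta_rot": [0, 0, 0]}
    - {"grip": 1, "linear": [-0.85, 0.5, 0.5], "delta_rot": [0, 0, 0]}
    - {"grip": 1, "linear": [-0.85, 0.5, 0.5], "delta_rot": [0, 0, 0]}
    - {"grip": 1, "linear": [-0.85, 0.5, 0.5], "delta_rot": [0, 0, 0]}
    - {"grip": 1, "linear": [-0.85, 0.5, 0.5], "delta_rot": [0, 0, 0]}
    - {"grip": 1, "linear": [-0.85, 0.5, 0.5], "delta_rot": [0, 0, 0]}
    - {"grip": 1, "linear": [-0.85, 0.5, 0.5], "delta_rot": [0, 0, 0]}
    - {"grip": 1, "linear": [-0.85, 0.5, 0.5], "delta_rot": [0, 0, 0]}
    - {"grip": 1, "linear": [-0.85, 0.5, 0.5], "delta_rot": [0, 0, 0]}
    - {"grip": 1, "linear": [-0.85, 0.5, 0.5], "delta_rot": [0, 0, 0]}
    - {"grip": 1, "linear": [-0.4, 0.25, 0.25], "delta_rot": [0, 0, 0]}
    - {"grip": 1, "linear": [0, 0, 0], "delta_rot": [0, 0, 0]}
    - {"grip": 1, "linear": [0, 0, 0], "delta_rot": [0, 0, 0]}

```text
time_s: 18.68
tool_pos: [0.8132, -0.0036, 0.1582]
tcp_rot: [0.06, 0.97, -0.016, 0.237]
force: [-0.8, -0.1, -2.5]
opening: 0.0287
```

```bash
python3 - <<'E'
from mv import *
snap("b2"); state(); tipnow(); print(cur()[0]['joint_positions'].round(2))
pose((.098,.064),0,.5041,.0405)
E
```

```text
t 18.78 tcp [ 0.8128 -0.0042  0.1595] brushyaw -0.1235 tilt 0.48 roll -0.0024 F [ 0.27  0.41 -1.47] M [ 0.02  0.59 -0.02] open 0.0286
tip world [0.701  0.0097 0.1031] board [0.0461 0.0426]
[-0.74  0.59  0.91  1.63 -0.6   0.7   1.79]
-> [0.8656 0.0113 0.0996] -0.12
lin units (before turn) [-0.85  1.11  3.82] | (after turn) [-0.76  1.09  3.84] rot units [-0.05 -0.3  -0.03]
```

View pics/b2_s.png

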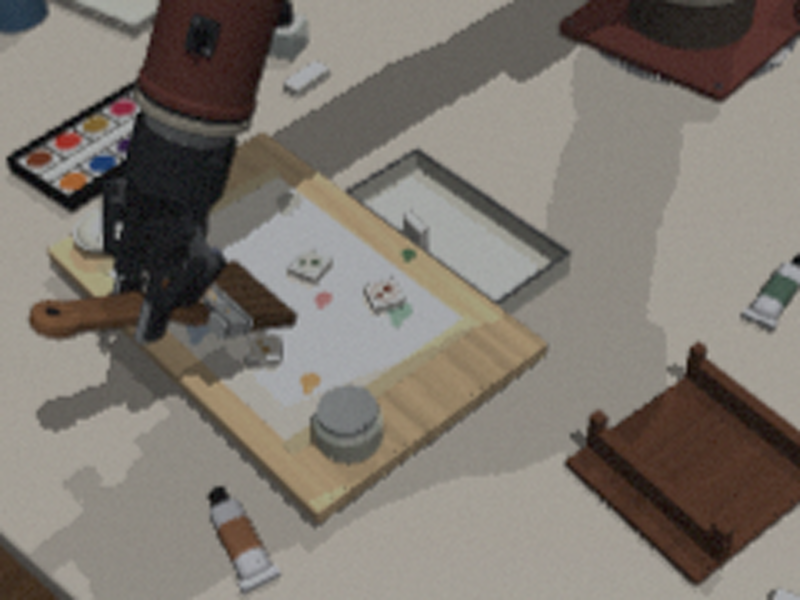

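The move stopped short because of speed limiting: the tip is at board (0.046, 0.043). I'll finish the approach more slowly.

Call:
send_rows:
  commands:
    - {"grip": 1, "linear": [-0.37, 0.185, 0.193], "delta_rot": [0, -0.05, 0]}
    - {"grip": 1, "linear": [-0.37, 0.185, 0.193], "delta_rot": [0, -0.05, 0]}
    - {"grip": 1, "linear": [-0.37, 0.185, 0.193], "delta_rot": [0, -0.05, 0]}
    - {"grip": 1, "linear": [-0.37, 0.185, 0.193], "delta_rot": [0, -0.05, 0]}
    - {"grip": 1, "linear": [-0.37, 0.185, 0.193], "delta_rot": [0, -0.05, 0]}
    - {"grip": 1, "linear": [-0.37, 0.185, 0.193], "delta_rot": [0, -0.05, 0]}
    - {"grip": 1, "linear": [0, 0, 0], "delta_rot": [0, 0, 0]}
    - {"grip": 1, "linear": [0, 0, 0], "delta_rot": [0, 0, 0]}

```text
time_s: 19.45
tool_pos: [0.8666, 0.0132, 0.1609]
tcp_rot: [0.059, 0.966, -0.016, 0.249]
force: [-1.3, 0.4, -2.3]
opening: 0.0285
```

```bash
python3 - <<'E'
from mv import *
snap("b3"); state(); tipnow(); print(cur()[0]['joint_positions'].round(2))
pose((.098,.064),0,.5041,.0405)
E
```

```text
t 19.55 tcp [0.8661 0.0126 0.1612] brushyaw -0.1228 tilt 0.5053 roll -0.0016 F [-0.47 -0.1  -1.17] M [ 0.07  0.57 -0.02] open 0.0285
tip world [0.7557 0.0262 0.1019] board [0.0985 0.0655]
[-0.69  0.67  0.87  1.51 -0.64  0.72  1.77]
-> [0.8656 0.0113 0.0996] -0.12
lin units (before turn) [ 1.51 -0.06  2.68] | (after turn) [ 1.5  -0.06  2.69] rot units [-0.04  0.02 -0.03]
```

View pics/b3_s.png

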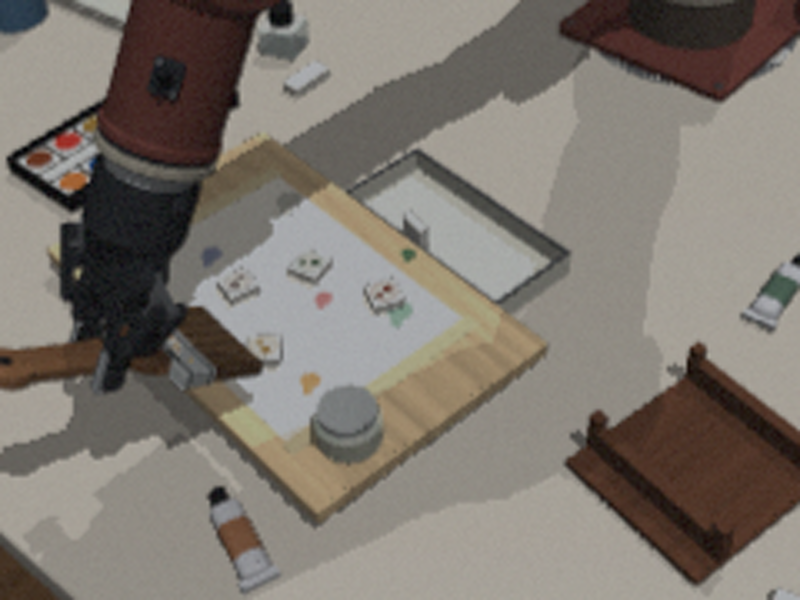

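The brush is behind pan1, which shows at (265,347). Lowering to 2 mm above the board.

Call:
send_rows:
  commands:
    - {"grip": 1, "linear": [0.3, -0.012, 0.536], "delta_rot": [0, 0, 0]}
    - {"grip": 1, "linear": [0.3, -0.012, 0.536], "delta_rot": [0, 0, 0]}
    - {"grip": 1, "linear": [0.3, -0.012, 0.536], "delta_rot": [0, 0, 0]}
    - {"grip": 1, "linear": [0.3, -0.012, 0.536], "delta_rot": [0, 0, 0]}
    - {"grip": 1, "linear": [0.15, 0, 0.27], "delta_rot": [0, 0, 0]}
    - {"grip": 1, "linear": [0.1, 0, 0.18], "delta_rot": [0, 0, 0]}
    - {"grip": 1, "linear": [0, 0, 0], "delta_rot": [0, 0, 0]}
    - {"grip": 1, "linear": [0, 0, 0], "delta_rot": [0, 0, 0]}

```text
time_s: 20.22
tool_pos: [0.8661, 0.0119, 0.1019]
tcp_rot: [0.06, 0.966, -0.016, 0.25]
force: [-0.0, -1.1, -1.0]
opening: 0.0285
```

```bash
python3 - <<'E'
from mv import *
state(); tipnow(); 
o,p,r=cur(); f=np.array([-np.cos(pb[2]),-np.sin(pb[2]),0])
print("forward .008 in units",(r.inv().apply(f*.008)/.02).round(4)); print("down 1mm", (r.inv().apply([0,0,-.001])/.02).round(4))
E
```

```text
t 20.22 tcp [0.8661 0.0119 0.1019] brushyaw -0.1226 tilt 0.5058 roll -0.0014 F [-0.04 -1.07 -0.97] M [ 0.14  0.57 -0.01] open 0.0285
tip world [0.7557 0.0255 0.0426] board [0.0986 0.0649]
forward .008 in units [ 0.3499 -0.0012 -0.1938]
down 1mm [0.0242 0.0001 0.0437]
```

Call:
send_rows:
  commands:
    - {"grip": 1, "linear": [0.048, 0, 0.087], "delta_rot": [0, 0, 0]}
    - {"grip": 1, "linear": [0.22, 0, -0.121], "delta_rot": [0, 0, 0]}
    - {"grip": 1, "linear": [0.437, -0.0015, -0.242], "delta_rot": [0, 0, 0]}
    - {"grip": 1, "linear": [0.437, -0.0015, -0.242], "delta_rot": [0, 0, 0]}
    - {"grip": 1, "linear": [0.437, -0.0015, -0.242], "delta_rot": [0, 0, 0]}
    - {"grip": 1, "linear": [0.437, -0.0015, -0.242], "delta_rot": [0, 0, 0]}
    - {"grip": 1, "linear": [0.437, -0.0015, -0.242], "delta_rot": [0, 0, 0]}
    - {"grip": 1, "linear": [0.437, -0.0015, -0.242], "delta_rot": [0, 0, 0]}
    - {"grip": 1, "linear": [0.437, -0.0015, -0.242], "delta_rot": [0, 0, 0]}
    - {"grip": 1, "linear": [0.437, -0.0015, -0.242], "delta_rot": [0, 0, 0]}
    - {"grip": 1, "linear": [0.437, -0.0015, -0.242], "delta_rot": [0, 0, 0]}
    - {"grip": 1, "linear": [0.437, -0.0015, -0.242], "delta_rot": [0, 0, 0]}
    - {"grip": 1, "linear": [0.22, 0, -0.121], "delta_rot": [0, 0, 0]}
    - {"grip": 1, "linear": [0, 0, 0], "delta_rot": [0, 0, 0]}

```text
time_s: 21.38
tool_pos: [0.756, 0.0257, 0.1001]
tcp_rot: [0.059, 0.966, -0.016, 0.25]
force: [0.6, 0.1, -2.1]
opening: 0.0289
```

```bash
python3 - <<'E'
from mv import *
snap("b4"); state(); tipnow(); print(cur()[0]['joint_positions'].round(2))
E
```

```text
t 21.48 tcp [0.7572 0.0256 0.1004] brushyaw -0.1225 tilt 0.5064 roll -0.0008 F [ 0.06  1.03 -1.2 ] M [0.05 0.61 0.03] open 0.029
tip world [0.6468 0.0391 0.041 ] board [-0.0112  0.0653]
[-0.85  0.54  0.89  1.84 -0.62  0.5   1.8 ]
```

View pics/b4_s.png

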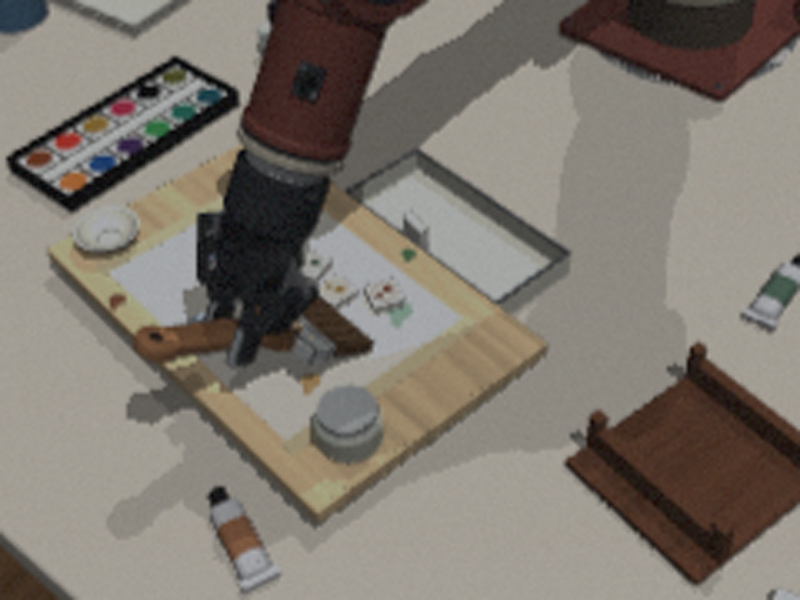

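Pan1 is pushed to (335,288), with pan3 ahead at (383,295) and pan4 just clear at (312,262). Continuing.

Call:
send_rows:
  commands:
    - {"grip": 1, "linear": [0.22, 0, -0.121], "delta_rot": [0, 0, 0]}
    - {"grip": 1, "linear": [0.437, -0.0015, -0.242], "delta_rot": [0, 0, 0]}
    - {"grip": 1, "linear": [0.437, -0.0015, -0.242], "delta_rot": [0, 0, 0]}
    - {"grip": 1, "linear": [0.437, -0.0015, -0.242], "delta_rot": [0, 0, 0]}
    - {"grip": 1, "linear": [0.437, -0.0015, -0.242], "delta_rot": [0, 0, 0]}
    - {"grip": 1, "linear": [0.437, -0.0015, -0.242], "delta_rot": [0, 0, 0]}
    - {"grip": 1, "linear": [0.437, -0.0015, -0.242], "delta_rot": [0, 0, 0]}
    - {"grip": 1, "linear": [0.437, -0.0015, -0.242], "delta_rot": [0, 0, 0]}
    - {"grip": 1, "linear": [0.22, 0, -0.121], "delta_rot": [0, 0, 0]}
    - {"grip": 1, "linear": [0, 0, 0], "delta_rot": [0, 0, 0]}

```text
time_s: 22.32
tool_pos: [0.676, 0.0355, 0.0995]
tcp_rot: [0.059, 0.967, -0.016, 0.249]
force: [-0.0, -0.1, -1.8]
opening: 0.0287
```

```bash
python3 - <<'E'
from mv import *
snap("b5"); state(); tipnow(); print(cur()[0]['joint_positions'].round(2))
E
```

```text
t 22.42 tcp [0.6771 0.0354 0.0998] brushyaw -0.1221 tilt 0.5053 roll -0.0008 F [-0.7   0.31 -2.04] M [0.02 0.62 0.04] open 0.0287
tip world [0.5667 0.049  0.0405] board [-0.0919  0.0654]
[-1.06  0.41  1.03  2.03 -0.53  0.43  1.72]
```

View pics/b5_s.png

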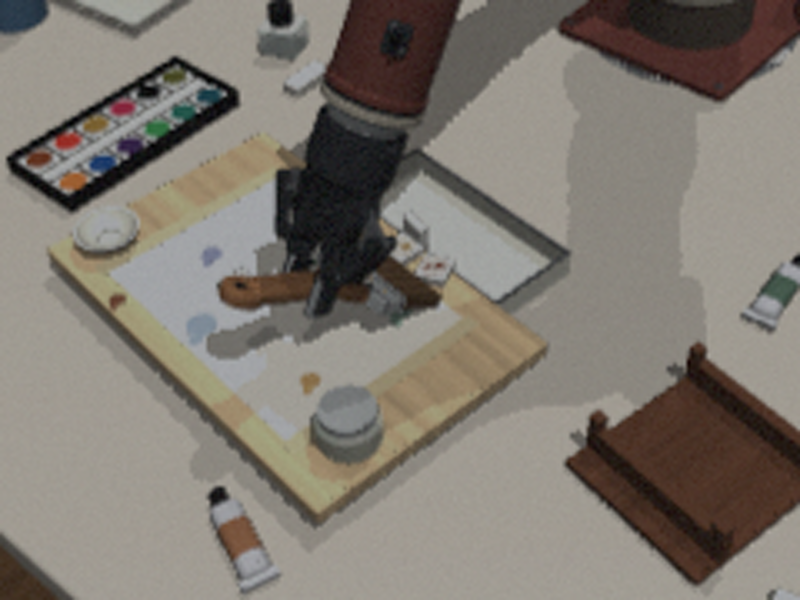

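Both pans are at the edge, at (405,245) and (433,265). Pushing over.

Call:
send_rows:
  commands:
    - {"grip": 1, "linear": [0.22, 0, -0.121], "delta_rot": [0, 0, 0]}
    - {"grip": 1, "linear": [0.437, -0.0015, -0.242], "delta_rot": [0, 0, 0]}
    - {"grip": 1, "linear": [0.437, -0.0015, -0.242], "delta_rot": [0, 0, 0]}
    - {"grip": 1, "linear": [0.437, -0.0015, -0.242], "delta_rot": [0, 0, 0]}
    - {"grip": 1, "linear": [0.437, -0.0015, -0.242], "delta_rot": [0, 0, 0]}
    - {"grip": 1, "linear": [0.437, -0.0015, -0.242], "delta_rot": [0, 0, 0]}
    - {"grip": 1, "linear": [0.437, -0.0015, -0.242], "delta_rot": [0, 0, 0]}
    - {"grip": 1, "linear": [0.22, 0, -0.121], "delta_rot": [0, 0, 0]}
    - {"grip": 1, "linear": [0, 0, 0], "delta_rot": [0, 0, 0]}
    - {"grip": 1, "linear": [0, 0, 0], "delta_rot": [0, 0, 0]}

```text
time_s: 23.25
tool_pos: [0.608, 0.0436, 0.0999]
tcp_rot: [0.059, 0.966, -0.016, 0.25]
force: [0.0, 0.4, -2.5]
opening: 0.0288
```

```bash
python3 - <<'E'
from mv import *
snap("b6"); state(); tipnow(); print(cur()[0]['joint_positions'].round(2))
E
```

```text
t 23.35 tcp [0.6085 0.0433 0.1001] brushyaw -0.1226 tilt 0.5062 roll -0.0013 F [ 0.26 -0.1  -0.12] M [0.08 0.56 0.  ] open 0.0285
tip world [0.4981 0.0569 0.0407] board [-0.161   0.0651]
[-1.37  0.31  1.28  2.19 -0.41  0.39  1.61]
```

View pics/b6_s.png

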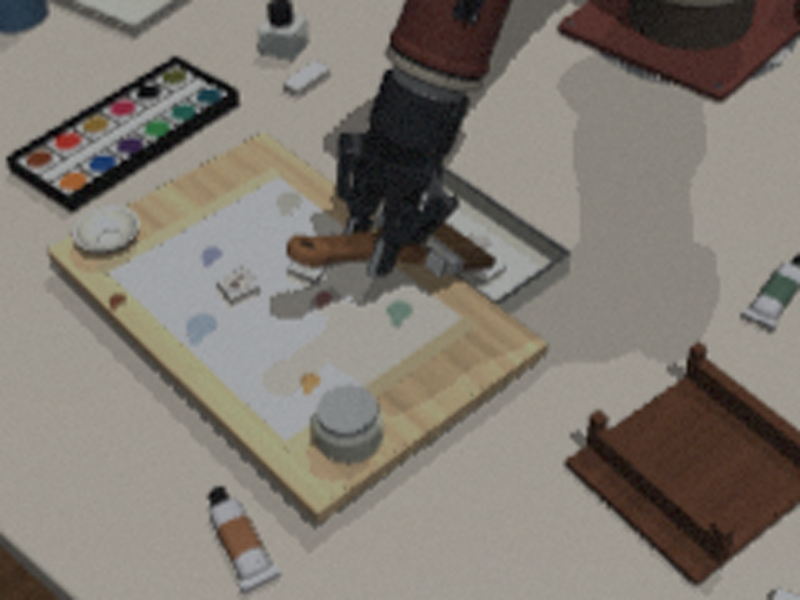

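Pan1 and pan3 have gone into the tray. Raising to look.

Call:
send_rows:
  commands:
    - {"grip": 1, "linear": [-0.24, 0, -0.44], "delta_rot": [0, 0, 0]}
    - {"grip": 1, "linear": [-0.48, 0, -0.875], "delta_rot": [0, 0, 0]}
    - {"grip": 1, "linear": [-0.48, 0, -0.875], "delta_rot": [0, 0, 0]}
    - {"grip": 1, "linear": [-0.48, 0, -0.875], "delta_rot": [0, 0, 0]}
    - {"grip": 1, "linear": [-0.6, 0, 0.33], "delta_rot": [0, 0, 0]}
    - {"grip": 1, "linear": [-0.6, 0, 0.33], "delta_rot": [0, 0, 0]}
    - {"grip": 1, "linear": [-0.6, 0, 0.33], "delta_rot": [0, 0, 0]}
    - {"grip": 1, "linear": [-0.6, 0, 0.33], "delta_rot": [0, 0, 0]}
    - {"grip": 1, "linear": [-0.6, 0, 0.33], "delta_rot": [0, 0, 0]}
    - {"grip": 1, "linear": [-0.6, 0, 0.33], "delta_rot": [0, 0, 0]}
    - {"grip": 1, "linear": [0, 0, 0], "delta_rot": [0, 0, 0]}
    - {"grip": 1, "linear": [0, 0, 0], "delta_rot": [0, 0, 0]}

```text
time_s: 24.35
tool_pos: [0.6839, 0.0358, 0.1502]
tcp_rot: [0.058, 0.968, -0.015, 0.245]
force: [-0.3, -0.0, -1.9]
opening: 0.0288
```

```bash
python3 - <<'E'
from mv import *
snap("c1"); state(); tipnow(); print(cur()[0]['joint_positions'].round(2))
pose((.075,-.024),0,.5041,.10)
pose((.075,-.024),0,.5041,.0405)
E
```

```text
t 24.45 tcp [0.6829 0.0365 0.15  ] brushyaw -0.1194 tilt 0.4943 roll 0.0009 F [-0.37 -0.81 -1.9 ] M [ 0.09  0.59 -0.04] open 0.0286
tip world [0.5719 0.0498 0.092 ] board [-0.0869  0.0669]
[-1.05  0.3   0.99  1.97 -0.27  0.53  1.51]
-> [ 0.8322 -0.0732  0.1591] -0.12
lin units (before turn) [-7.31 -4.56  3.42] | (after turn) [-7.28 -4.55  3.5 ] rot units [ 0.02 -0.12  0.01]
-> [ 0.8322 -0.0732  0.0996] -0.12
lin units (before turn) [-5.9  -4.57  6.04] | (after turn) [-5.85 -4.55  6.1 ] rot units [ 0.02 -0.12  0.01]
```

View pics/c1_s.png

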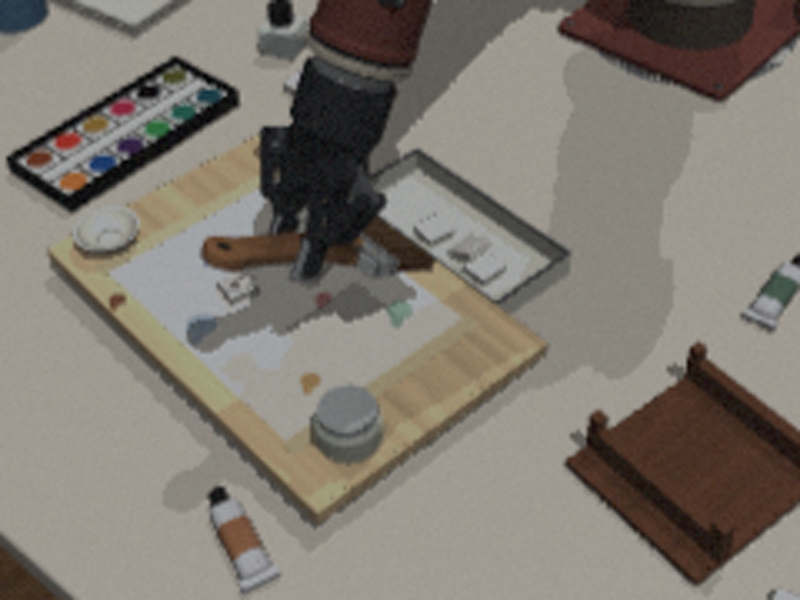

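All three pans lie in the tray, at (435,227), (468,248) and (485,268). Moving to sweep C.

Call:
send_rows:
  commands:
    - {"grip": 1, "linear": [-0.56, -0.35, 0.262], "delta_rot": [0, -0.01, 0]}
    - {"grip": 1, "linear": [-0.56, -0.35, 0.262], "delta_rot": [0, -0.01, 0]}
    - {"grip": 1, "linear": [-0.56, -0.35, 0.262], "delta_rot": [0, -0.01, 0]}
    - {"grip": 1, "linear": [-0.56, -0.35, 0.262], "delta_rot": [0, -0.01, 0]}
    - {"grip": 1, "linear": [-0.56, -0.35, 0.262], "delta_rot": [0, -0.01, 0]}
    - {"grip": 1, "linear": [-0.56, -0.35, 0.262], "delta_rot": [0, -0.01, 0]}
    - {"grip": 1, "linear": [-0.56, -0.35, 0.262], "delta_rot": [0, -0.01, 0]}
    - {"grip": 1, "linear": [-0.56, -0.35, 0.262], "delta_rot": [0, -0.01, 0]}
    - {"grip": 1, "linear": [-0.56, -0.35, 0.262], "delta_rot": [0, -0.01, 0]}
    - {"grip": 1, "linear": [-0.56, -0.35, 0.262], "delta_rot": [0, -0.01, 0]}
    - {"grip": 1, "linear": [-0.56, -0.35, 0.262], "delta_rot": [0, -0.01, 0]}
    - {"grip": 1, "linear": [-0.56, -0.35, 0.262], "delta_rot": [0, -0.01, 0]}
    - {"grip": 1, "linear": [-0.56, -0.35, 0.262], "delta_rot": [0, 0, 0]}
    - {"grip": 1, "linear": [0, 0, 0], "delta_rot": [0, 0, 0]}
    - {"grip": 1, "linear": [0, 0, 0], "delta_rot": [0, 0, 0]}
    - {"grip": 1, "linear": [0, 0, 0], "delta_rot": [0, 0, 0]}

```text
time_s: 25.78
tool_pos: [0.8314, -0.0714, 0.16]
tcp_rot: [0.057, 0.967, -0.014, 0.249]
force: [-0.6, 0.5, -1.7]
opening: 0.0287
```

```bash
python3 - <<'E'
from mv import *
snap("c2"); state(); tipnow(); print(cur()[0]['joint_positions'].round(2))
pose((.075,-.024),0,.5041,.0405)
E
```

```text
t 25.88 tcp [ 0.8315 -0.0709  0.1601] brushyaw -0.118 tilt 0.504 roll 0.0018 F [-0.25 -0.27 -0.2 ] M [0.17 0.68 0.02] open 0.029
tip world [ 0.7209 -0.0578  0.101 ] board [ 0.074  -0.0221]
[-0.52  0.55  0.73  1.6  -0.55  0.66  1.86]
-> [ 0.8322 -0.0732  0.0996] -0.12
lin units (before turn) [ 1.42 -0.12  2.67] | (after turn) [ 1.42 -0.11  2.67] rot units [ 0.04 -0.    0.03]
```

View pics/c2_s.png

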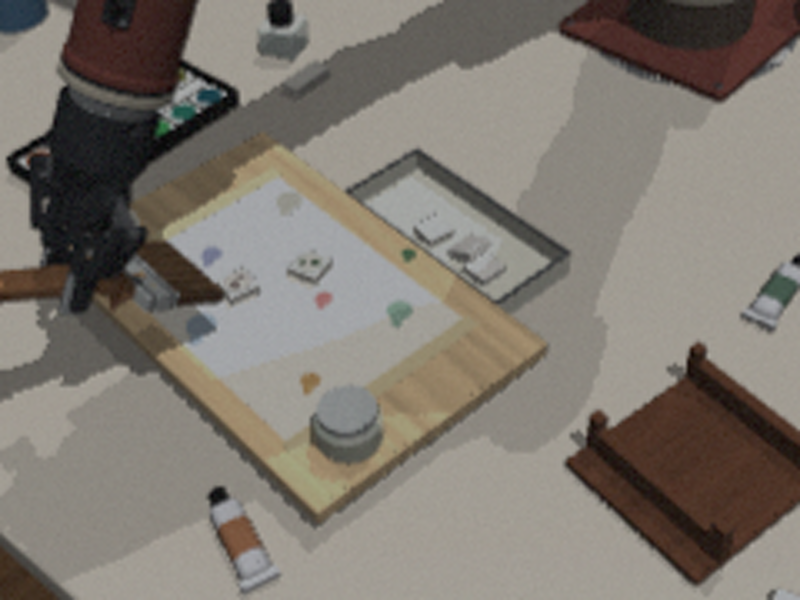

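View pics/c2_t.png

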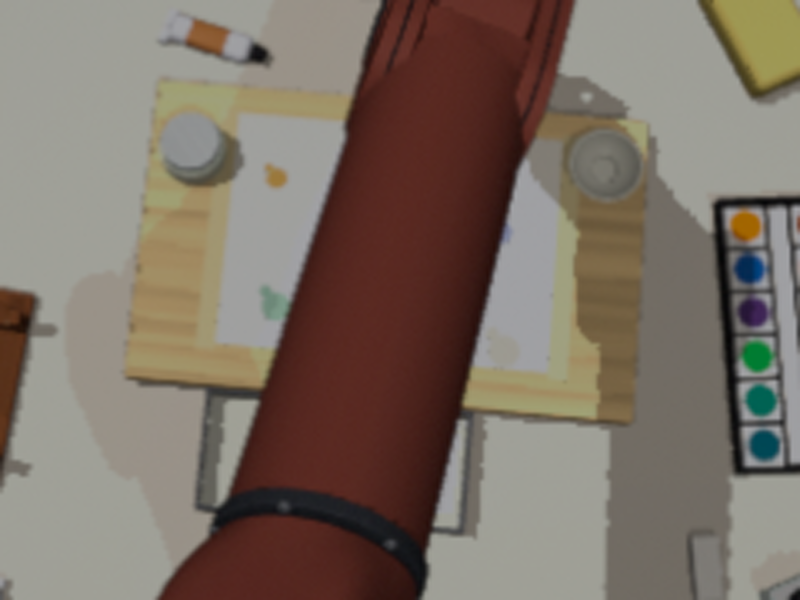

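Pan2 at (240,285) and pan4 at (310,265) lie ahead of the brush. Lowering to the sweep height.

Call:
send_rows:
  commands:
    - {"grip": 1, "linear": [0.3, -0.02, 0.56], "delta_rot": [0, 0, 0]}
    - {"grip": 1, "linear": [0.3, -0.02, 0.56], "delta_rot": [0, 0, 0]}
    - {"grip": 1, "linear": [0.3, -0.02, 0.56], "delta_rot": [0, 0, 0]}
    - {"grip": 1, "linear": [0.25, -0.02, 0.47], "delta_rot": [0, 0, 0]}
    - {"grip": 1, "linear": [0.15, 0, 0.28], "delta_rot": [0, 0, 0]}
    - {"grip": 1, "linear": [0.1, 0, 0.19], "delta_rot": [0, 0, 0]}
    - {"grip": 1, "linear": [0, 0, 0], "delta_rot": [0, 0, 0]}
    - {"grip": 1, "linear": [0, 0, 0], "delta_rot": [0, 0, 0]}

```text
time_s: 26.55
tool_pos: [0.8329, -0.074, 0.1009]
tcp_rot: [0.057, 0.967, -0.014, 0.249]
force: [0.2, -0.7, -1.0]
opening: 0.0287
```

```bash
python3 - <<'E'
from mv import *
state(); tipnow(); 
o,p,r=cur(); f=np.array([-np.cos(pb[2]),-np.sin(pb[2]),0])
print("forward .01 in units",(r.inv().apply(f*.010)/.02).round(4)); print("down 1mm", (r.inv().apply([0,0,-.001])/.02).round(4))
E
```

```text
t 26.55 tcp [ 0.8329 -0.074   0.1009] brushyaw -0.119 tilt 0.5048 roll 0.0012 F [ 0.24 -0.65 -1.02] M [ 0.08  0.56 -0.07] open 0.0287
tip world [ 0.7224 -0.0608  0.0417] board [ 0.0758 -0.0249]
forward .01 in units [ 0.4376  0.0011 -0.2418]
down 1mm [ 0.0242 -0.0001  0.0438]
```

Call:
send_rows:
  commands:
    - {"grip": 1, "linear": [0.024, 0, 0.044], "delta_rot": [0, 0, 0]}
    - {"grip": 1, "linear": [0.219, 0, -0.121], "delta_rot": [0, 0, 0]}
    - {"grip": 1, "linear": [0.437, 0.001, -0.242], "delta_rot": [0, 0, 0]}
    - {"grip": 1, "linear": [0.437, 0.001, -0.242], "delta_rot": [0, 0, 0]}
    - {"grip": 1, "linear": [0.437, 0.001, -0.242], "delta_rot": [0, 0, 0]}
    - {"grip": 1, "linear": [0.437, 0.001, -0.242], "delta_rot": [0, 0, 0]}
    - {"grip": 1, "linear": [0.437, 0.001, -0.242], "delta_rot": [0, 0, 0]}
    - {"grip": 1, "linear": [0.437, 0.001, -0.242], "delta_rot": [0, 0, 0]}
    - {"grip": 1, "linear": [0.437, 0.001, -0.242], "delta_rot": [0, 0, 0]}
    - {"grip": 1, "linear": [0.437, 0.001, -0.242], "delta_rot": [0, 0, 0]}
    - {"grip": 1, "linear": [0.437, 0.001, -0.242], "delta_rot": [0, 0, 0]}
    - {"grip": 1, "linear": [0.437, 0.001, -0.242], "delta_rot": [0, 0, 0]}
    - {"grip": 1, "linear": [0.437, 0.001, -0.242], "delta_rot": [0, 0, 0]}
    - {"grip": 1, "linear": [0.437, 0.001, -0.242], "delta_rot": [0, 0, 0]}
    - {"grip": 1, "linear": [0.437, 0.001, -0.242], "delta_rot": [0, 0, 0]}
    - {"grip": 1, "linear": [0.437, 0.001, -0.242], "delta_rot": [0, 0, 0]}
    - {"grip": 1, "linear": [0.219, 0, -0.121], "delta_rot": [0, 0, 0]}
    - {"grip": 1, "linear": [0, 0, 0], "delta_rot": [0, 0, 0]}

```text
time_s: 28.05
tool_pos: [0.6828, -0.0555, 0.0998]
tcp_rot: [0.057, 0.967, -0.014, 0.249]
force: [0.4, -0.3, -1.6]
opening: 0.0291
```

```bash
python3 - <<'E'
from mv import *
snap("c3"); state(); tipnow(); print(cur()[0]['joint_positions'].round(2))
E
```

```text
t 28.15 tcp [ 0.6839 -0.0555  0.1001] brushyaw -0.1185 tilt 0.5046 roll 0.0015 F [-0.22 -0.86 -1.65] M [0.1  0.55 0.03] open 0.0287
tip world [ 0.5734 -0.0424  0.0409] board [-0.0743 -0.0244]
[-0.7   0.34  0.8   2.02 -0.47  0.41  1.85]
```

View pics/c3_s.png

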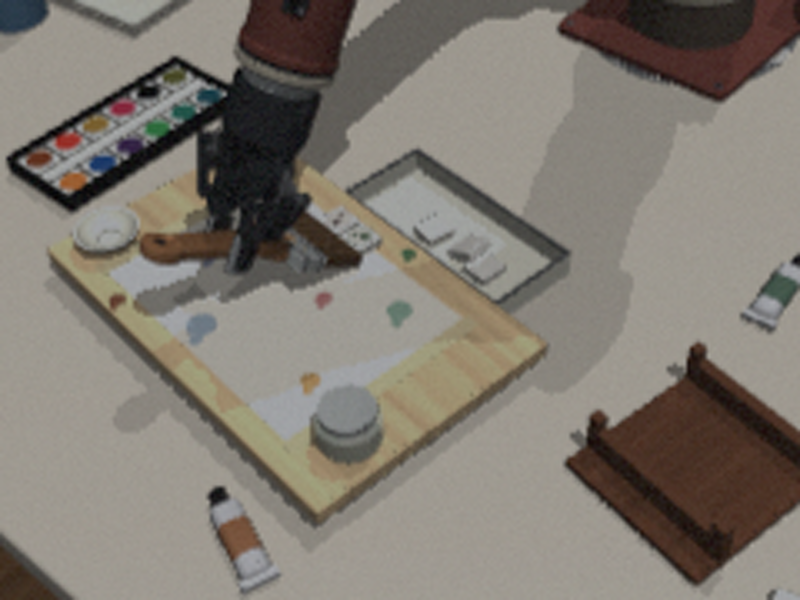

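Both pans are side by side ahead of the bristles, at (338,215) and (362,238), and lined up with the tray. Pushing over.

Call:
send_rows:
  commands:
    - {"grip": 1, "linear": [0.219, 0, -0.121], "delta_rot": [0, 0, 0]}
    - {"grip": 1, "linear": [0.437, 0.001, -0.242], "delta_rot": [0, 0, 0]}
    - {"grip": 1, "linear": [0.437, 0.001, -0.242], "delta_rot": [0, 0, 0]}
    - {"grip": 1, "linear": [0.437, 0.001, -0.242], "delta_rot": [0, 0, 0]}
    - {"grip": 1, "linear": [0.437, 0.001, -0.242], "delta_rot": [0, 0, 0]}
    - {"grip": 1, "linear": [0.437, 0.001, -0.242], "delta_rot": [0, 0, 0]}
    - {"grip": 1, "linear": [0.437, 0.001, -0.242], "delta_rot": [0, 0, 0]}
    - {"grip": 1, "linear": [0.437, 0.001, -0.242], "delta_rot": [0, 0, 0]}
    - {"grip": 1, "linear": [0.437, 0.001, -0.242], "delta_rot": [0, 0, 0]}
    - {"grip": 1, "linear": [0.219, 0, -0.121], "delta_rot": [0, 0, 0]}
    - {"grip": 1, "linear": [0, 0, 0], "delta_rot": [0, 0, 0]}
    - {"grip": 1, "linear": [0, 0, 0], "delta_rot": [0, 0, 0]}

```text
time_s: 29.15
tool_pos: [0.5948, -0.0448, 0.1002]
tcp_rot: [0.057, 0.967, -0.014, 0.249]
force: [-0.2, 0.0, -1.6]
opening: 0.0291
```

```bash
python3 - <<'E'
from mv import *
snap("c4"); state(); tipnow(); print(cur()[0]['joint_positions'].round(2))
E
```

```text
t 29.25 tcp [ 0.5952 -0.0451  0.1004] brushyaw -0.1187 tilt 0.5053 roll 0.0013 F [ 0.69 -0.21 -1.89] M [ 0.04  0.6  -0.  ] open 0.0288
tip world [ 0.4847 -0.0319  0.0411] board [-0.1636 -0.0247]
[-1.04  0.14  1.07  2.22 -0.18  0.35  1.6 ]
```

View pics/c4_s.png

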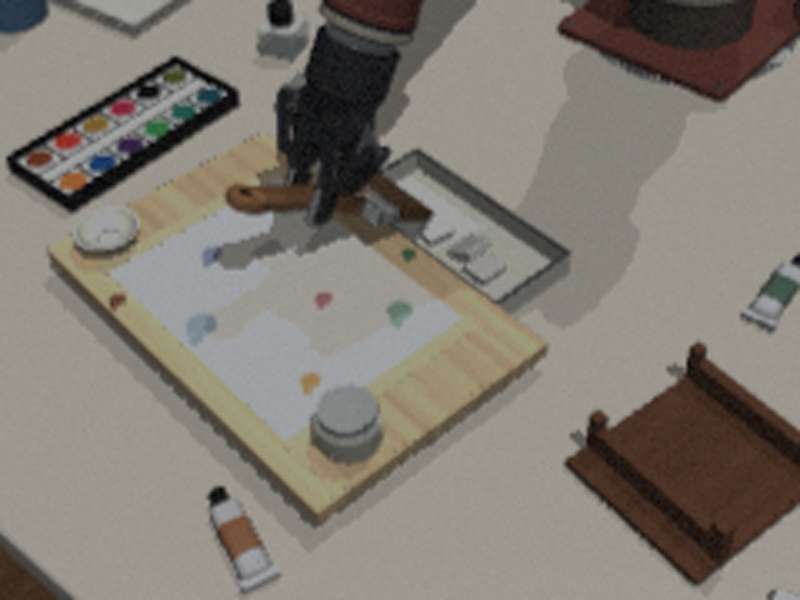

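Raising straight up to see the tray.

Call:
send_rows:
  commands:
    - {"grip": 1, "linear": [-0.24, 0, -0.44], "delta_rot": [0, 0, 0]}
    - {"grip": 1, "linear": [-0.48, 0, -0.875], "delta_rot": [0, 0, 0]}
    - {"grip": 1, "linear": [-0.48, 0, -0.875], "delta_rot": [0, 0, 0]}
    - {"grip": 1, "linear": [-0.48, 0, -0.875], "delta_rot": [0, 0, 0]}
    - {"grip": 1, "linear": [-0.6, 0, 0.33], "delta_rot": [0, 0, 0]}
    - {"grip": 1, "linear": [-0.6, 0, 0.33], "delta_rot": [0, 0, 0]}
    - {"grip": 1, "linear": [-0.6, 0, 0.33], "delta_rot": [0, 0, 0]}
    - {"grip": 1, "linear": [-0.6, 0, 0.33], "delta_rot": [0, 0, 0]}
    - {"grip": 1, "linear": [-0.6, 0, 0.33], "delta_rot": [0, 0, 0]}
    - {"grip": 1, "linear": [0, 0, 0], "delta_rot": [0, 0, 0]}
    - {"grip": 1, "linear": [0, 0, 0], "delta_rot": [0, 0, 0]}

```text
time_s: 30.17
tool_pos: [0.6509, -0.0524, 0.1638]
tcp_rot: [0.058, 0.968, -0.014, 0.245]
force: [0.2, -1.5, -2.2]
opening: 0.0286
```

```bash
python3 - <<'E'
from mv import *
ims=ctrl.read_camera("scene")[:,:,::-1]
cv2.imwrite("pics/d1.png",cv2.resize(ims[155:235,270:370],None,fx=7,fy=7,interpolation=cv2.INTER_CUBIC))
state(); tipnow(); print(cur()[0]['joint_positions'].round(2))
E
```

```text
t 30.22 tcp [ 0.6503 -0.0521  0.1637] brushyaw -0.1194 tilt 0.4948 roll 0.0016 F [-0.26 -0.04 -1.  ] M [0.13 0.65 0.02] open 0.0285
tip world [ 0.5393 -0.0388  0.1056] board [-0.1086 -0.0249]
[-1.06  0.2   1.16  2.04 -0.3   0.54  1.71]
```

View pics/d1.png

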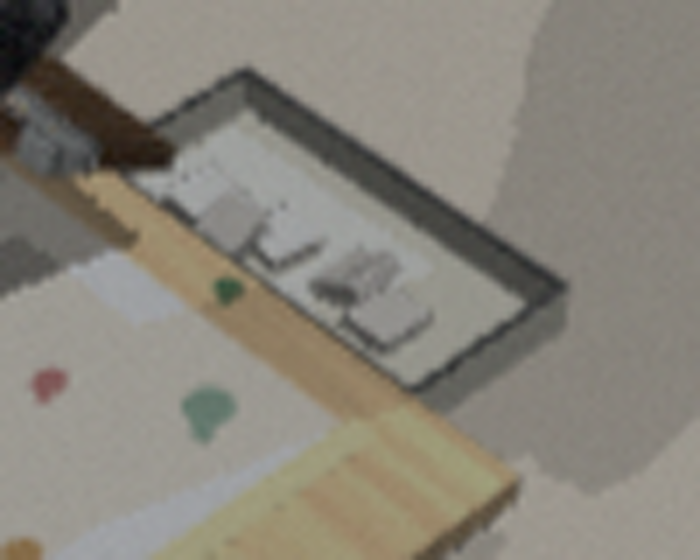

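All five pans are in the tray, at (185,190), (235,220), (290,240), (345,275) and (390,315) in this crop. Levelling the brush and carrying it back to the rest.

Call:
send_rows:
  commands:
    - {"grip": 1, "linear": [0, 0, 0], "delta_rot": [0, 0.7, 0]}
    - {"grip": 1, "linear": [0, 0, 0], "delta_rot": [0, 0.7, 0]}
    - {"grip": 1, "linear": [0, 0, 0], "delta_rot": [0, 0.7, 0]}
    - {"grip": 1, "linear": [0, 0, 0], "delta_rot": [0, 0.7, 0]}
    - {"grip": 1, "linear": [0, 0, 0], "delta_rot": [0, 0.7, 0]}
    - {"grip": 1, "linear": [0, 0, 0], "delta_rot": [0, 0.7, 0]}
    - {"grip": 1, "linear": [0, 0, 0], "delta_rot": [0, 0.7, 0]}
    - {"grip": 1, "linear": [0, 0, 0], "delta_rot": [0, 0.7, 0]}
    - {"grip": 1, "linear": [0, 0, 0], "delta_rot": [0, 0.59, 0]}
    - {"grip": 1, "linear": [0, 0, 0], "delta_rot": [0, 0, 0]}
    - {"grip": 1, "linear": [0, 0, 0], "delta_rot": [0, 0, 0]}

```text
time_s: 31.13
tool_pos: [0.6508, -0.0511, 0.1641]
tcp_rot: [0.058, 0.998, 0.001, 0.001]
force: [-0.0, 0.7, -2.5]
opening: 0.0285
```

```bash
python3 - <<'E'
from mv import *
state(); print(cur()[0]['joint_positions'].round(2)); plan([.5553,.3661,.17],-.152,0)
E
```

```text
t 31.13 tcp [ 0.6508 -0.0511  0.1641] brushyaw -0.1169 tilt 0.0018 roll 0.0013 F [-0.03  0.67 -2.49] M [-0.03 -0.06 -0.04] open 0.0285
[-0.67  0.55  0.96  1.6  -0.47  1.24  1.82]
lin units (before turn) [ 7.17 20.16 -0.28] | (after turn) [ 7.88 19.9  -0.29] rot units [0.02 0.02 0.44]
```

Call:
send_rows:
  commands:
    - {"grip": 1, "linear": [0.24, 0.672, -0.01], "delta_rot": [0, 0, 0]}
    - {"grip": 1, "linear": [0.24, 0.672, -0.01], "delta_rot": [0, 0, 0]}
    - {"grip": 1, "linear": [0.24, 0.672, -0.01], "delta_rot": [0, 0, 0]}
    - {"grip": 1, "linear": [0.24, 0.672, -0.01], "delta_rot": [0, 0, 0]}
    - {"grip": 1, "linear": [0.24, 0.672, -0.01], "delta_rot": [0, 0, 0]}
    - {"grip": 1, "linear": [0.24, 0.672, -0.01], "delta_rot": [0, 0, 0]}
    - {"grip": 1, "linear": [0.24, 0.672, -0.01], "delta_rot": [0, 0, 0]}
    - {"grip": 1, "linear": [0.24, 0.672, -0.01], "delta_rot": [0, 0, 0]}
    - {"grip": 1, "linear": [0.24, 0.672, -0.01], "delta_rot": [0, 0, 0]}
    - {"grip": 1, "linear": [0.24, 0.672, -0.01], "delta_rot": [0, 0, 0]}
    - {"grip": 1, "linear": [0.24, 0.672, -0.01], "delta_rot": [0, 0, 0]}
    - {"grip": 1, "linear": [0.24, 0.672, -0.01], "delta_rot": [0, 0, 0]}
    - {"grip": 1, "linear": [0.24, 0.672, -0.01], "delta_rot": [0, 0, 0]}
    - {"grip": 1, "linear": [0.24, 0.672, -0.01], "delta_rot": [0, 0, 0]}
    - {"grip": 1, "linear": [0.24, 0.672, -0.01], "delta_rot": [0, 0, 0]}
    - {"grip": 1, "linear": [0.24, 0.672, -0.01], "delta_rot": [0, 0, 0]}
    - {"grip": 1, "linear": [0.24, 0.672, -0.01], "delta_rot": [0, 0, 0]}
    - {"grip": 1, "linear": [0.24, 0.672, -0.01], "delta_rot": [0, 0, 0]}
    - {"grip": 1, "linear": [0.24, 0.672, -0.01], "delta_rot": [0, 0, 0]}
    - {"grip": 1, "linear": [0.24, 0.672, -0.01], "delta_rot": [0, 0, 0]}

```text
time_s: 32.8
tool_pos: [0.5863, 0.2286, 0.1686]
tcp_rot: [0.058, 0.998, 0.001, 0.0]
force: [0.2, 0.8, -2.2]
opening: 0.0285
```

Call:
send_rows:
  commands:
    - {"grip": 1, "linear": [0.24, 0.672, -0.01], "delta_rot": [0, 0, 0]}
    - {"grip": 1, "linear": [0.24, 0.672, -0.01], "delta_rot": [0, 0, 0]}
    - {"grip": 1, "linear": [0.24, 0.672, -0.01], "delta_rot": [0, 0, 0]}
    - {"grip": 1, "linear": [0.24, 0.672, -0.01], "delta_rot": [0, 0, 0]}
    - {"grip": 1, "linear": [0.24, 0.672, -0.01], "delta_rot": [0, 0, 0]}
    - {"grip": 1, "linear": [0.24, 0.672, -0.01], "delta_rot": [0, 0, 0]}
    - {"grip": 1, "linear": [0.24, 0.672, -0.01], "delta_rot": [0, 0, 0]}
    - {"grip": 1, "linear": [0.24, 0.672, -0.01], "delta_rot": [0, 0, 0]}
    - {"grip": 1, "linear": [0.24, 0.672, -0.01], "delta_rot": [0, 0, 0]}
    - {"grip": 1, "linear": [0.24, 0.672, -0.01], "delta_rot": [0, 0, 0]}
    - {"grip": 1, "linear": [0, 0, 0], "delta_rot": [0, 0, 0.44]}
    - {"grip": 1, "linear": [0, 0, 0], "delta_rot": [0, 0, 0]}
    - {"grip": 1, "linear": [0, 0, 0], "delta_rot": [0, 0, 0]}

```text
time_s: 33.88
tool_pos: [0.5546, 0.3665, 0.171]
tcp_rot: [0.076, 0.997, 0.001, 0.0]
force: [0.8, -0.6, -1.2]
opening: 0.0286
```

```bash
python3 - <<'E'
from mv import *
ims=ctrl.read_camera("scene")[:,:,::-1];imt=ctrl.read_camera("top")[:,:,::-1]
a=cv2.resize(imt[130:280,150:290],None,fx=3,fy=3,interpolation=cv2.INTER_CUBIC)
c=cv2.resize(ims[150:300,340:460],None,fx=3,fy=3,interpolation=cv2.INTER_CUBIC)
cv2.imwrite("pics/e1.png",np.hstack([a,c]))
cv2.imwrite("pics/e1t.png",cv2.resize(imt[190:280,280:400],None,fx=6,fy=6,interpolation=cv2.INTER_CUBIC))
state(); print(cur()[0]['joint_positions'].round(2)); plan([.5553,.3661,.0392],-.152,0)
E
```

```text
t 33.98 tcp [0.5549 0.3658 0.1711] brushyaw -0.1522 tilt 0.0003 roll 0.0026 F [ 0.02 -0.96 -2.36] M [ 0.03 -0.08  0.04] open 0.0286
[-1.31  0.56  0.94  1.56 -0.47  1.26  1.12]
lin units (before turn) [-0.02  0.    6.6 ] | (after turn) [-0.02  0.02  6.6 ] rot units [ 0.03  0.   -0.  ]
```

View pics/e1.png

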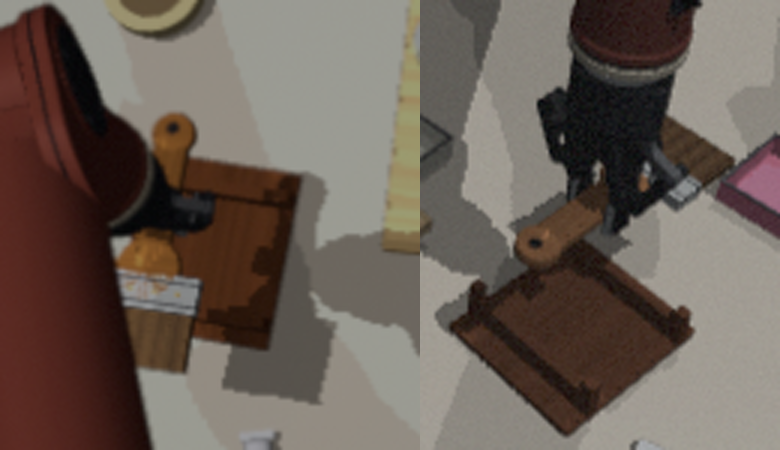

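View pics/e1t.png

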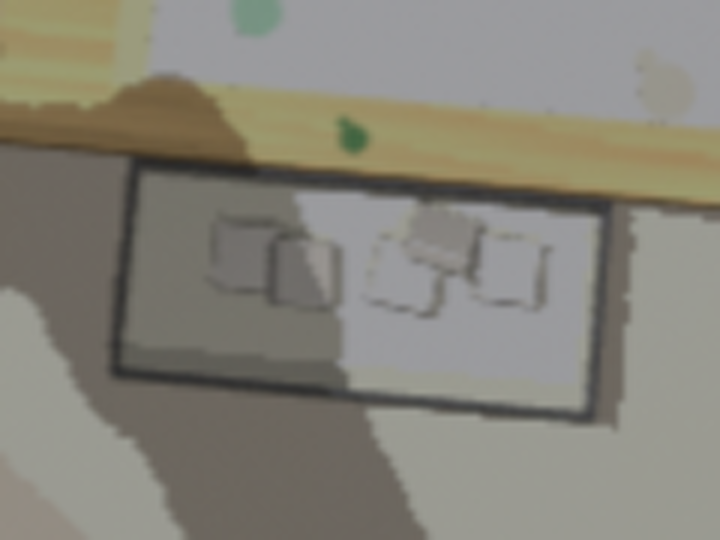

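All five pans are well inside the tray walls; one leans on its neighbours at (445,235). Lowering the brush onto the rest.

Call:
send_rows:
  commands:
    - {"grip": 1, "linear": [-0.02, 0, 0.5], "delta_rot": [0, 0, 0]}
    - {"grip": 1, "linear": [0, 0, 0.8], "delta_rot": [0, 0, 0]}
    - {"grip": 1, "linear": [0, 0, 0.8], "delta_rot": [0, 0, 0]}
    - {"grip": 1, "linear": [0, 0, 0.8], "delta_rot": [0, 0, 0]}
    - {"grip": 1, "linear": [0, 0, 0.8], "delta_rot": [0, 0, 0]}
    - {"grip": 1, "linear": [0, 0, 0.8], "delta_rot": [0, 0, 0]}
    - {"grip": 1, "linear": [0, 0, 0.8], "delta_rot": [0, 0, 0]}
    - {"grip": 1, "linear": [0, 0, 0.5], "delta_rot": [0, 0, 0]}
    - {"grip": 1, "linear": [0, 0, 0.4], "delta_rot": [0, 0, 0]}
    - {"grip": 1, "linear": [0, 0, 0.2], "delta_rot": [0, 0, 0]}
    - {"grip": 1, "linear": [0, 0, 0], "delta_rot": [0, 0, 0]}
    - {"grip": 1, "linear": [0, 0, 0], "delta_rot": [0, 0, 0]}

```text
time_s: 34.98
tool_pos: [0.5554, 0.3668, 0.0435]
tcp_rot: [0.076, 0.997, 0.002, 0.0]
force: [0.1, 0.5, -1.2]
opening: 0.0286
```

```bash
python3 - <<'E'
from mv import *
state(); plan([.5553,.3661,.0392],-.152,0)
E
```

```text
t 34.98 tcp [0.5554 0.3668 0.0435] brushyaw -0.1521 tilt 0.0005 roll 0.0033 F [ 0.1   0.49 -1.23] M [-0.04 -0.09 -0.02] open 0.0286
lin units (before turn) [ 0.   -0.03  0.22] | (after turn) [ 0.   -0.03  0.22] rot units [ 0.04  0.01 -0.  ]
```

Call:
send_rows:
  commands:
    - {"grip": 1, "linear": [0, -0.03, 0.08], "delta_rot": [0.04, 0, 0]}
    - {"grip": 1, "linear": [0, 0, 0.06], "delta_rot": [0, 0, 0]}
    - {"grip": 1, "linear": [0, 0, 0.04], "delta_rot": [0, 0, 0]}
    - {"grip": 1, "linear": [0, 0, 0], "delta_rot": [0, 0, 0]}
    - {"grip": 1, "linear": [0, 0, 0], "delta_rot": [0, 0, 0]}

```text
time_s: 35.4
tool_pos: [0.555, 0.3662, 0.0396]
tcp_rot: [0.076, 0.997, -0.0, 0.0]
force: [-0.2, 0.8, -2.2]
opening: 0.0288
```

Call:
send_rows:
  commands:
    - {"grip": 1, "linear": [0, 0, 0.025], "delta_rot": [0, 0, 0]}
    - {"grip": 1, "linear": [0, 0, 0.02], "delta_rot": [0, 0, 0]}
    - {"grip": 1, "linear": [0, 0, 0], "delta_rot": [0, 0, 0]}

```text
time_s: 35.65
tool_pos: [0.5551, 0.3662, 0.0392]
tcp_rot: [0.076, 0.997, 0.0, -0.0]
force: [-2.6, -0.5, 4.8]
opening: 0.0286
```

Contact on the rest, with the force back at its value when I first gripped. Releasing.

Call:
send_rows:
  commands:
    - {"grip": -0.2, "linear": [0, 0, 0], "delta_rot": [0, 0, 0]}
    - {"grip": -0.2, "linear": [0, 0, 0], "delta_rot": [0, 0, 0]}
    - {"grip": -0.6, "linear": [0, 0, 0], "delta_rot": [0, 0, 0]}
    - {"grip": -1, "linear": [0, 0, 0], "delta_rot": [0, 0, 0]}
    - {"grip": -1, "linear": [0, 0, 0], "delta_rot": [0, 0, 0]}
    - {"grip": -1, "linear": [0, 0, 0], "delta_rot": [0, 0, 0]}
    - {"grip": -1, "linear": [0, 0, 0], "delta_rot": [0, 0, 0]}
    - {"grip": -1, "linear": [0, 0, 0], "delta_rot": [0, 0, 0]}
    - {"grip": -1, "linear": [0, 0, 0], "delta_rot": [0, 0, 0]}
    - {"grip": -1, "linear": [0, 0, 0], "delta_rot": [0, 0, 0]}

```text
time_s: 36.48
tool_pos: [0.555, 0.3661, 0.0385]
tcp_rot: [0.076, 0.997, -0.0, 0.0]
force: [-0.1, 0.5, -0.8]
opening: 0.0854
```

Call:
send_rows:
  commands:
    - {"grip": -1, "linear": [0, 0, -0.3], "delta_rot": [0, 0, 0]}
    - {"grip": -1, "linear": [0, 0, -0.6], "delta_rot": [0, 0, 0]}
    - {"grip": -1, "linear": [0, 0, -1], "delta_rot": [0, 0, 0]}
    - {"grip": -1, "linear": [0, 0, -1], "delta_rot": [0, 0, 0]}
    - {"grip": -1, "linear": [0, 0, -1], "delta_rot": [0, 0, 0]}
    - {"grip": -1, "linear": [0, 0, -1], "delta_rot": [0, 0, 0]}
    - {"grip": -1, "linear": [0, 0, -1], "delta_rot": [0, 0, 0]}
    - {"grip": -1, "linear": [0, 0, -1], "delta_rot": [0, 0, 0]}
    - {"grip": -1, "linear": [0, 0, -1], "delta_rot": [0, 0, 0]}
    - {"grip": -1, "linear": [0.7, 0.5, 0], "delta_rot": [0, 0, 0]}
    - {"grip": -1, "linear": [0.7, 0.5, 0], "delta_rot": [0, 0, 0]}
    - {"grip": -1, "linear": [0.7, 0.5, 0], "delta_rot": [0, 0, 0]}
    - {"grip": -1, "linear": [0.7, 0.5, 0], "delta_rot": [0, 0, 0]}
    - {"grip": -1, "linear": [0.7, 0.5, 0], "delta_rot": [0, 0, 0]}
    - {"grip": -1, "linear": [0.7, 0.5, 0], "delta_rot": [0, 0, 0]}
    - {"grip": -1, "linear": [0.7, 0.5, 0], "delta_rot": [0, 0, 0]}
    - {"grip": -1, "linear": [0.7, 0.5, 0], "delta_rot": [0, 0, 0]}
    - {"grip": -1, "linear": [0, 0, 0], "delta_rot": [0, 0, 0]}
    - {"grip": -1, "linear": [0, 0, 0], "delta_rot": [0, 0, 0]}

```text
time_s: 38.07
tool_pos: [0.4558, 0.463, 0.1974]
tcp_rot: [0.075, 0.997, 0.0, 0.0]
force: [1.0, -0.4, 0.8]
opening: 0.0859
```

```bash
python3 - <<'E'
from mv import *
ims=ctrl.read_camera("scene")[:,:,::-1];imt=ctrl.read_camera("top")[:,:,::-1]
a=cv2.resize(imt[110:280,160:470],None,fx=2.58,fy=2.58,interpolation=cv2.INTER_CUBIC)
cv2.imwrite("pics/f_t.png",a)
cv2.imwrite("pics/f_s.png",cv2.resize(ims[150:310,180:460],None,fx=2.85,fy=2.85,interpolation=cv2.INTER_CUBIC))
state()
E
```

```text
t 38.17 tcp [0.4572 0.4613 0.1973] brushyaw -0.1531 tilt 0.0008 roll 0.0001 F [ 0.47 -1.35 -0.68] M [-0.   -0.    0.02] open 0.0854
```

View pics/f_t.png

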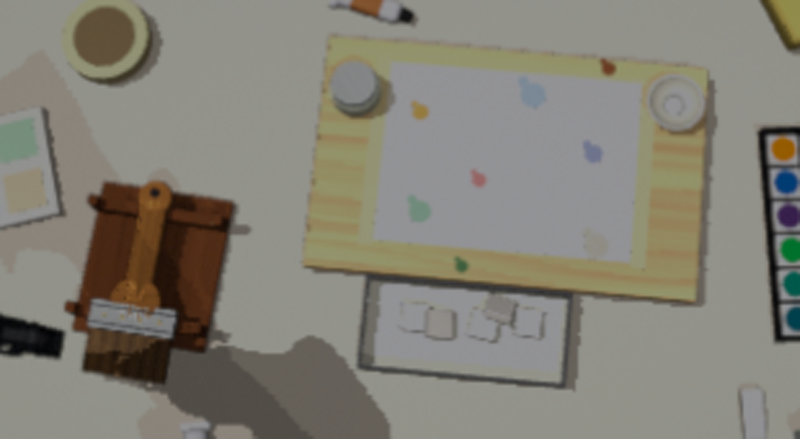

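View pics/f_s.png

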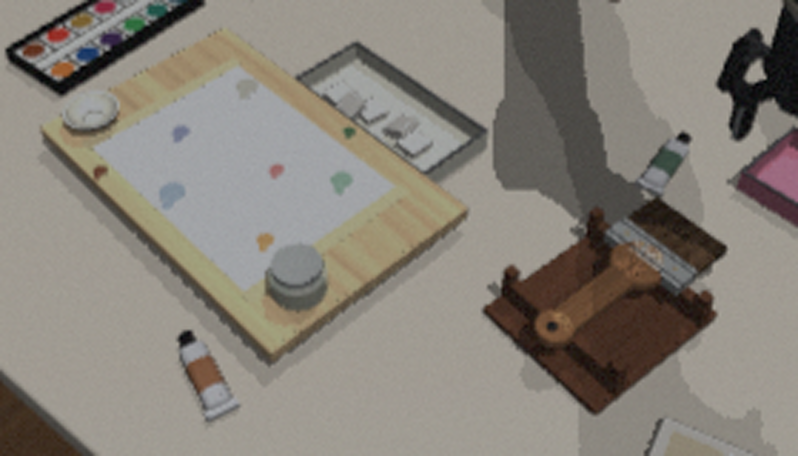

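The brush lies exactly where it did before, with the hole at (154,192) and the ferrule at (92–176,300–337). The board is clear, all five pans are in the tray, and the jar and dish haven't moved. One last check of the pans in the tray frame, then I'll hand in.

```bash
python3 - <<'E'
from fit import *
pt=np.load("poses.npz")['tray']; M=R.from_euler('z',-pt[2]).as_matrix()
for a in [(414,317),(440,323),(484,324),(500,307),(529,323)]:
    print((M@(at(*tz(*a),.018)-[pt[0],pt[1],0])).round(3)[:2])
# change vs start image in jar/dish/brush zone
im=ctrl.read_camera("top")[:,:,::-1]; i0=cv2.imread("pics/top0.png")
for n,(y0,y1,x0,x1) in dict(jar=(128,160,282,312),dish=(135,168,408,438),brush=(180,232,195,245)).items():
    g=[cv2.cvtColor(np.ascontiguousarray(q[y0:y1,x0:x1]),cv2.COLOR_BGR2GRAY).astype(np.float32) for q in(i0,im)]
    print(n,np.round(cv2.phaseCorrelate(*g),2) if 0 else cv2.phaseCorrelate(*g))
E
```

```text
[0.01  0.056]
[0.006 0.028]
[ 0.009 -0.019]
[ 0.029 -0.034]
[ 0.015 -0.066]
jar ((0.0971916563039521, -0.009558492589217593), 0.9959779031574726)
dish ((-0.032266474590862515, -0.05316976413489627), 1.009512380372595)
brush ((0.017950388112204507, 0.2896237245671571), 0.8914990488688151)
```

```bash
python3 - <<'E'
from plant import ctrl
print(ctrl.sign_off(), ctrl.get_obs()['time_s'])
E
```

```text
the job is handed in; nothing more can be done
the job is handed in; nothing more can be done
```

All five pans are in the white scrap tray and the brush is back on its rest; I handed the job in at about 38 s of the 70 s allowed. `sign_off` gives no verdict, so what follows is from my own measurements.

**How it went:** I felt for the board once, reading about 3.5 N at contact. I then swept with the bristles about 2 mm above it at a 29° tilt. Pan5 went in with a diagonal sweep, then pan1 with pan3, then pan2 with pan4. I set the brush down gently by feel.

**Last checks:**
- **Pans:** all five are inside the tray, at most 29 mm from its centre in x and 66 mm in y (limits 47 and 107 mm). One leans on its neighbours but is well inside the walls.
- **Brush:** it lies as it did at the start, within about 0.3 px (under 1 mm) in the top picture.
- **Jar and dish:** no shift from the start in the top picture (0.1 px or less).
- **Arm:** the gripper is open and clear of everything.

**Problems on the way:**
- Pan5 first stood on edge in the tray; no pan was left upright after the later sweeps.
- One transfer move stopped about 55 mm short, probably from joint-speed limiting. I finished it with a second, slower move.
- The scene camera sat about 2 px off the fitted models, so I used the top camera for positions.
- I didn't measure the final positions of the paint tube, eraser or ink bottle. The arm never went near them.

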